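# Lever spun tubes up out of a sprung rack and carry them to the label printer

## Task

The tubes from the centrifuge sit sunk in their sprung rack where nothing can grip them: put the rack in the channel of the lever lifter, bring each tube in turn over the lifter's pin, press the red lever pad right down so that the pin pokes that tube up from below, and take the tube out and stand it, cap up, in a pocket of the yellow carrier. Only when all the tubes are in it, carry the carrier level by its black grip to the blue mat in front of the label printer and set it down in the middle of the mat with its long side along the mat's long side. Take the empty rack off the lifter too and stand it upright on the bench, never tip the rack or the carrier over, and leave the things round about where they are.

Things in the scene. Friction and masses are not known exactly. Their poses are not given: they have to be found in the camera images.
- lifter: Fixed lever tube lifter: white housing, open-ended channel for the rack on top, lever with red pad in front. Origin on the bench below the pin; lever to -x, channel along y. Channel floor 50 mm above the bench, y -85 to +85 mm, 46 mm wide between rails 24 mm high with flared lips (to 82 mm above the bench, 65 mm wide over all). Foot plate x -72 to +48 mm.
- pin_hole (a point): Point on the channel floor, 50 mm above the bench, at the red lines on the rails, where the 6 mm steel pin comes up. At rest the pin's top is 2 mm below the floor; with the lever right down it stands 40 mm above the floor. It drops back when the lever is let go.
- lever (a joint): Lever angle in rad: 0 at rest (up), 0.44 fully down at its stop; the pin rises 42 mm over this, in proportion. A spring returns it: about 2 N at the pad to start and 3 to 4 N to hold it down, plus 1 to 3 N while a tube is pushed. The pivot lies along y, 48 mm to -x of the pin, 48 mm above the bench.
- lever_pad (a point): Middle of the top of the red lever pad, 42 mm (x) by 58 mm (y), 162 mm to -x of the pin. At rest 87 mm above the bench; pressed to the stop it goes down 52 mm, to about 35 mm above the bench, moving up to 6 mm to -x on the way. Press it from above with closed fingertips.
- rack: Teal rack, 42 (x) x 146 (y) x 93 mm, 0.5 kg; origin at the centre of its underside, z up; either end may lead. Four bores on its centre line at y = -51, -17, 17, 51 mm: 21 mm wide in the upper 27 mm, 14.6 mm below and open underneath (the pin must be within 3 mm of the bore's axis). A spring leaf in each holds a tube by about 2 N, so a raised tube stays up. Grip it across its 42 mm at mid-length.
- tube_a: Tube with lavender cap, 87 mm: body 13 mm across, cap 17 mm across and 26 mm long, 15 g. Starts in the rack's bore at y = -51 mm; may be absent. Origin at its bottom end, z towards the cap. Sunk: bottom 4 mm above the rack's underside, cap 2 mm below the rack's top. Pushed fully up: bottom 40 mm above the underside, cap from 9 to 35 mm above the rack's top.
- tube_b: Tube with lavender cap, 87 mm: body 13 mm across, cap 17 mm across and 26 mm long, 15 g. Starts in the rack's bore at y = -17 mm; may be absent. Origin at its bottom end, z towards the cap. Sunk: bottom 4 mm above the rack's underside, cap 2 mm below the rack's top. Pushed fully up: bottom 40 mm above the underside, cap from 9 to 35 mm above the rack's top.
- tube_c: Tube with lavender cap, 87 mm: body 13 mm across, cap 17 mm across and 26 mm long, 15 g. Starts in the rack's bore at y = +17 mm; may be absent. Origin at its bottom end, z towards the cap. Sunk: bottom 4 mm above the rack's underside, cap 2 mm below the rack's top. Pushed fully up: bottom 40 mm above the underside, cap from 9 to 35 mm above the rack's top.
- tube_d: Tube with lavender cap, 87 mm: body 13 mm across, cap 17 mm across and 26 mm long, 15 g. Starts in the rack's bore at y = +51 mm; may be absent. Origin at its bottom end, z towards the cap. Sunk: bottom 4 mm above the rack's underside, cap 2 mm below the rack's top. Pushed fully up: bottom 40 mm above the underside, cap from 9 to 35 mm above the rack's top.
- carrier: Yellow open carrier, 112 (x) x 150 (y) mm, 0.3 kg; walls 60 mm high, 4 mm thick, floor 4 mm. Origin at the centre of its underside. Four pockets centred at x = +-27, y = +-49 mm, 50 (x) x 44 (y) mm inside: a tube stands loosely in one, leaning. Empty bay with a black grip in the middle: 16 mm (x) x 48 mm (y), 85 to 111 mm above the underside; grip from above, closing along x.
- mat: Blue mat with a white border line in front of the label printer, 190 mm (x) by 230 mm (y), 2.5 mm thick, fixed. Origin at its centre on the bench; its long side is y.
- gel_bottle: Light-blue pump bottle, 78 x 66 x 188 mm, behind the lifter; origin at its base. Leave it alone.
- timer: White bench timer, 68 x 62 x 24 mm, lying behind the lifter; origin at its base. Leave it alone.
- label_roll: White roll of labels lying flat left of the printer, 82 mm across, 40 mm high; origin at its base. Leave it alone.
- stapler: Blue stapler, 135 x 38 x 45 mm, lying left of the roll of labels; origin at its base. Leave it alone.

How it is judged:
On the way, in this order (a step that is already met when the one before it is completed fails the run):
1. the rack stands in the lifter's channel (z of rack in the frame of lifter between 0.045 and 0.054 m and x of rack in the frame of lifter between -0.005 and 0.005 m and y of rack in the frame of lifter between -0.075 and 0.075 m and angle between the z axis of rack and the z axis of lifter, either way round below 0.06 rad), for 0.2 s.
2. all the tubes stand in the carrier's pockets, cap up, while the carrier is still away from the mat (x of tube_a in the frame of carrier between -0.054 and 0.054 m and y of tube_a in the frame of carrier between -0.073 and 0.073 m and z of tube_a in the frame of carrier between -0.005 and 0.03 m and angle between each of tube_a, tube_b, tube_c, tube_d's own z axis and vertical below 0.8 rad and x of tube_b in the frame of carrier between -0.054 and 0.054 m and y of tube_b in the frame of carrier between -0.073 and 0.073 m and z of tube_b in the frame of carrier between -0.005 and 0.03 m and x of tube_c in the frame of carrier between -0.054 and 0.054 m and y of tube_c in the frame of carrier between -0.073 and 0.073 m and z of tube_c in the frame of carrier between -0.005 and 0.03 m and x of tube_d in the frame of carrier between -0.054 and 0.054 m and y of tube_d in the frame of carrier between -0.073 and 0.073 m and z of tube_d in the frame of carrier between -0.005 and 0.03 m and horizontal distance between carrier and mat above 0.12 m), for 0.2 s.
3. the carrier is lifted with all the tubes in it (x of tube_a in the frame of carrier between -0.054 and 0.054 m and y of tube_a in the frame of carrier between -0.073 and 0.073 m and z of tube_a in the frame of carrier between -0.005 and 0.03 m and angle between each of tube_a, tube_b, tube_c, tube_d's own z axis and vertical below 0.8 rad and x of tube_b in the frame of carrier between -0.054 and 0.054 m and y of tube_b in the frame of carrier between -0.073 and 0.073 m and z of tube_b in the frame of carrier between -0.005 and 0.03 m and x of tube_c in the frame of carrier between -0.054 and 0.054 m and y of tube_c in the frame of carrier between -0.073 and 0.073 m and z of tube_c in the frame of carrier between -0.005 and 0.03 m and x of tube_d in the frame of carrier between -0.054 and 0.054 m and y of tube_d in the frame of carrier between -0.073 and 0.073 m and z of tube_d in the frame of carrier between -0.005 and 0.03 m and height (world z) of carrier above 0.012 m), for 0.2 s.
At the end, for the whole second after the job is handed in: Every tube stands cap up (leaning under 0.8 rad) in the carrier, its bottom within 30 mm of the carrier's underside; the carrier stands level on the mat, within 22 mm (x) and 28 mm (y) of its centre and 0.26 rad of its long side; the rack stands upright on the bench; all at rest (x of tube_a in the frame of carrier between -0.054 and 0.054 m and y of tube_a in the frame of carrier between -0.073 and 0.073 m and z of tube_a in the frame of carrier between -0.005 and 0.03 m and angle between each of tube_a, tube_b, tube_c, tube_d's own z axis and vertical below 0.8 rad and x of tube_b in the frame of carrier between -0.054 and 0.054 m and y of tube_b in the frame of carrier between -0.073 and 0.073 m and z of tube_b in the frame of carrier between -0.005 and 0.03 m and x of tube_c in the frame of carrier between -0.054 and 0.054 m and y of tube_c in the frame of carrier between -0.073 and 0.073 m and z of tube_c in the frame of carrier between -0.005 and 0.03 m and x of tube_d in the frame of carrier between -0.054 and 0.054 m and y of tube_d in the frame of carrier between -0.073 and 0.073 m and z of tube_d in the frame of carrier between -0.005 and 0.03 m and x of carrier in the frame of mat between -0.022 and 0.022 m and y of carrier in the frame of mat between -0.028 and 0.028 m and angle between the y axis of carrier and the y axis of mat, either way round below 0.26 rad and height (world z) of each of carrier, rack below 0.008 m and angle between each of carrier, rack's own z axis and vertical below 0.06 rad and height (world z) of rack above -0.004 m and linear speed of each of tube_a, tube_b, tube_c, tube_d below 0.03 m/s and linear speed of each of carrier, rack below 0.02 m/s); the robot touches nothing.
It fails at once if the rack is tipped by more than 0.5 rad (angle between rack's own z axis and vertical above 0.5 rad).
It fails at once if the carrier is tipped by more than 0.35 rad (angle between carrier's own z axis and vertical above 0.35 rad).
It fails at once if the pump bottle, timer, roll of labels or stapler is moved by more than 40 mm (distance of any of gel_bottle, timer, label_roll, stapler from where it was at the start of the episode above 0.04 m).
It fails at once if the pump bottle is knocked over (angle between gel_bottle's own z axis and vertical above 0.5 rad).
Of tube_a, tube_b, tube_c, tube_d only 2 to 3 are there at a start; the rules pass over those that are not, and their reading is None.
At some moment in a run one of carrier may be knocked a few centimetres aside while the robot is not near it.
It also fails if it takes over 210 s, if anything falls off the work surface, if the arm or the gripper's body presses on something with over 40 N, if the wrist force passes 120 N, or if a joint passes its speed limit or range.

## Robot

A 7-joint arm with a two-finger parallel gripper is mounted at the origin on a cart in front of the work surface, level with it; the furniture and walls round the work are solid. World frame = base frame: x ahead of the robot, y to its left, z up, the work surface at z = 0. Lengths are in m, angles in rad, forces in N, time in s.
With the tool pointing down it reaches from about 0.4 to 0.85 m from the base axis. Payload 6.9 kg.
Tool frame: the origin (TCP) lies between the finger pads; the fingertips stand 17 mm ahead of it and the grasp point (between the pads) lies 2 mm behind it; z points along the fingers, y is the line along which they close (so a half turn about z gives the same grasp; the last joint's range is limited). The gripper opens to 85 mm and grips with 20 to 120 N. Pads are 22 mm wide; open, the fingers measure 114 mm over their backs; the gripper's body (76 mm by 85 mm) begins 54 mm behind the grasp point. The pads swing forward as they close: fully open they stand 13 mm farther back than shut.
Start: joints at [-1.058, 0.507, -0.238, 1.5, 0.126, 1.149, -0.155], TCP at [0.247, 0.574, 0.248] pointing down, gripper open.
Joint ranges: [-3.08, 3.08], [-0.24, 2.05], [-1.43, 1.35], [0, 2.5], [-1.52, 4.66], [0.17, 1.96], [-2.89, 2.89]. Speed limits (rad/s): [2.39, 2.39, 3.14, 3.14, 3.14, 3.14, 3.14].

## Interface

Orientations are given as a 3x3 rotation matrix whose columns are the frame's x, y, z axes.
In Python, from workcell import arm gives the robot as it stands.
- The arm moves only by the tool jog_arm, called after "Request:" by a JSON object that holds its "name" and its "arguments", one argument or row to a line. Schema: {"type":"object","properties":{"motion":{"type":"array","items":{"type":"array","items":{"type":"number"},"minItems":4,"maxItems":4},"minItems":1,"maxItems":8},"aperture":{"type":"number"},"squeeze":{"type":"number"},"only":{"type":"string"},"quiet":{"type":"boolean"},"lines":{"type":"string"}},"required":["motion"],"additionalProperties":false}. motion is a list of rows, 1 to 8 of them, each of 4 numbers: dx, dy, dz in shares of the most that a row can go, 1 being 62.5 mm, then a turn about the tool's z in normalised numbers (1 is 2 rad); each row shifts and turns the commanded pose from where the row before left it, along the tool's axes as they then stand; what a row does not reach is not made up. A row lasts 1/8 s, in which the tool goes at most 0.0625 m and 0.188 rad, less where a joint would pass 70% of its speed; a pose out of reach is approached as far as the arm can. aperture is the opening from 0.0 (shut) to 1.0 (fully open), set as the call begins (left out keeps the last). The fingers move at their own pace and stop on an object; squeeze is the grip in N (left out, the last holds). Time passes only in rows, so rows that do not move let the fingers close. The tool returns the time, the measured TCP pose, the force, the opening and the grip force at its end. only (a regular expression) keeps the lines of the reply that match it, lines (a string "A,B") keeps lines A to B, and quiet returns only ok. Input that does not fit is refused with a message, and nothing moves.
- arm.get_state(): the state, without advancing time (a new reading comes with each control period).
- arm.snapshot(name): name is "side" or "top" or "wrist"; returns a dict with "image" (384x512x3 uint8, blue, green, red), "fx", "fy", "cx", "cy" (pixels), "rvec" (rotation vector, rad) and "tvec" (3), from world to camera coordinates, as OpenCV has them. Camera axes: x right, y down, z forward; pixel columns grow to the right and rows downward; lengths in m; the calibration is good to about 2 mm. The wrist camera is an equidistant fisheye: a pixel r from the principal point sees the ray r / f radians off the axis. A picture is of the moment at which its call begins. There is no depth.
- arm.finish_job(): hands the job in; it is judged then, once.
The state is a dict: "time_s": time; "q": joint angles; "dq": joint speeds; "joint_efforts": joint torques, N m; "tcp_pos": TCP position; "tool_rot": TCP orientation; "wrist_force": force on the tool from outside, world axes, zero at the start; "torque": the same for the moment, N m; "grip_width": opening from 0.0 (shut) to 1.0 (fully open); "grasp_force": force on a finger pad.
Only numpy, scipy, OpenCV 4.12 (cv2) and the standard library are available. Lean on these libraries where they do the work, as an engineer would, in place of code of your own. Each camera call takes 0.05 s, during which the arm holds its last target. There are 200 camera calls.

## Working session

There is one attempt and no reset: what is moved stays moved. The work goes in short steps, Python scripts to look and compute and a tool call to move; the robot and the scene stay as the last step left them, time stands still between calls to the robot, and variables do not carry over. Pictures are saved under pics/ and viewed, at most 16 in all, crops included, and the job is handed in when it is done.

```bash
ls; mkdir -p pics
```

Create h.py:
```python
import numpy as np, cv2
from workcell import arm
def snap(n,save=None):
    s=arm.snapshot(n)
    if save: cv2.imwrite('pics/'+save,s['image'])
    return s
def ray(s,u,v,fish=False):
    R=cv2.Rodrigues(np.array(s['rvec'],float))[0]; t=np.array(s['tvec'],float).ravel()
    x=(u-s['cx'])/s['fx'];y=(v-s['cy'])/s['fy']
    if fish:
        r=np.hypot(x,y); k=np.sin(r)/r if r>1e-9 else 1; d=np.array([x*k,y*k,np.cos(r)])
    else: d=np.array([x,y,1.])
    return -R.T@t, R.T@d
def at(s,u,v,z,fish=False):
    c,d=ray(s,u,v,fish); return c+d*(z-c[2])/d[2]
def proj(s,P):
    R=cv2.Rodrigues(np.array(s['rvec'],float))[0]
    p=R@np.array(P,float)+np.array(s['tvec'],float).ravel()
    return s['fx']*p[0]/p[2]+s['cx'], s['fy']*p[1]/p[2]+s['cy']
def mask(s,lo,hi,amin=60):
    m=cv2.inRange(cv2.cvtColor(s['image'],cv2.COLOR_BGR2HSV),np.array(lo),np.array(hi))
    n,l,st,c=cv2.connectedComponentsWithStats(m)
    return m,[(st[i],c[i],l==i) for i in range(1,n) if st[i][4]>=amin]
```

Run:
```python
from h import *
import cv2,numpy as np
a=snap('top','t0.png');b=snap('side','s0.png')
for s in(a,b):
    print(s['fx'],s['cx'],s['cy'],ray(s,256,192))
st=arm.get_state();print(st['tcp_pos'],st['tool_rot'])
```

```text
pics
workcell.py
355.15702865187126 249.4785957870047 189.77494099963974 (array([0.40188138, 0.02973913, 1.15841781]), array([ 0.17362063, -0.04749049, -0.98385819]))
366.72335569113454 258.52131922995255 194.50772256233736 (array([ 0.74436204, -0.65259659,  0.9308746 ]), array([-0.13975178,  0.63012248, -0.76387769]))
[0.24721047 0.57357936 0.24752098] [[-9.18395848e-01  3.95662380e-01 -5.90214079e-04]
 [ 3.95662818e-01  9.18394671e-01 -1.47078550e-03]
 [-3.98850269e-05 -1.58428906e-03 -9.99998744e-01]]
```

View pics/t0.png

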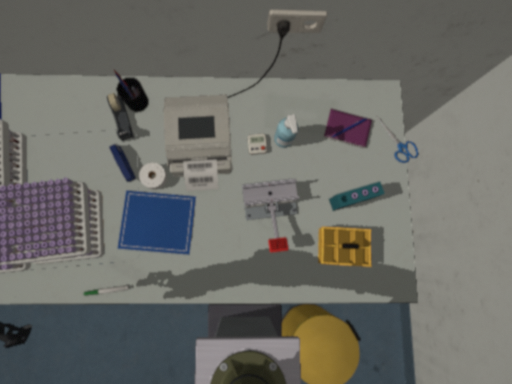

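View pics/s0.png

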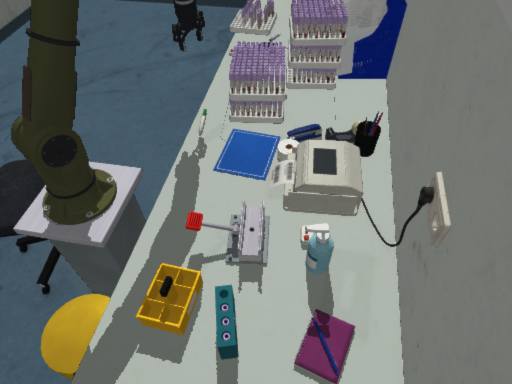

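The top view shows the mat at (157,222), lifter at (270,198) with its red pad at (278,244), rack at (356,196) and carrier at (346,246). Next I'll measure by colour.

Add to h.py:
```python
def rect(s,m,z):
    p=np.argwhere(m)[:,::-1]; h=cv2.convexHull(p.astype(np.int32))[:,0]
    w=np.array([at(s,u,v,z)[:2] for u,v in h],np.float32)
    (c,sz,an)=cv2.minAreaRect(w); an=np.radians(an)
    if sz[0]>sz[1]: d=np.array([np.cos(an),np.sin(an)])
    else: d=np.array([-np.sin(an),np.cos(an)])
    if d[1]<0:d=-d
    return np.round(c,4),np.round(sorted(sz),4),np.degrees(np.arctan2(-d[0],d[1])) # yaw from +y of long axis
COL=dict(rack=((80,110,40),(97,255,255),.093),carrier=((20,130,80),(32,255,255),.06),mat=((104,130,60),(118,255,255),.0025),pad=((0,180,120),(4,255,255),.087))
def find(s):
    for k,(lo,hi,z) in COL.items():
        m,c=mask(s,lo,hi)
        for st,ce,l in c: print(k,st[:5],np.round(ce),rect(s,l,z))
```

Run:
```python
from h import *
a=snap('top');b=snap('side')
find(a);print();find(b)
i=np.vstack([cv2.resize(a['image'][160:270,230:400],None,fx=4,fy=4,interpolation=cv2.INTER_CUBIC)[:300+0,:680],cv2.resize(b['image'][190:370,120:290],None,fx=4,fy=4)[:300]*0+cv2.resize(b['image'][280:355,180:350],(680,300))])
cv2.imwrite('pics/c1.png',i)
```

```text
rack [331 183  52  26 454] [353. 197.] (array([ 0.5805, -0.3305]), array([0.037 , 0.1648]), np.float64(16.840377807617184))
carrier [ 318  227   53   40 1717] [344. 246.] (array([ 0.4286, -0.2947]), array([0.1147, 0.1604]), np.float64(-3.5277404785156303))
carrier [ 282  307   77   77 4055] [323. 346.] (array([ 0.1434, -0.2097]), array([0.2093, 0.2234]), np.float64(-0.5572357177734358))
mat [112 146  10  19  67] [116. 154.] (array([0.7284, 0.4379]), array([0.0131, 0.0658]), np.float64(-61.377410888671875))
mat [ 123  195   67   54 3017] [157. 222.] (array([0.5076, 0.2952]), array([0.1591, 0.1972]), np.float64(-4.783187866210943))
mat [185 198  10  55  76] [190. 226.] (array([0.4972, 0.1864]), array([0.0095, 0.1761]), np.float64(83.31580352783203))

rack [ 215  285   23   74 1122] [225. 322.] (array([ 0.5934, -0.3534]), array([0.0427, 0.1713]), np.float64(17.277912139892578))
carrier [ 136  263   67   72 2902] [170. 299.] (array([ 0.4382, -0.3081]), array([0.1301, 0.1672]), np.float64(-3.372390747070319))
carrier [  41  294   69   86 3439] [ 72. 332.] (array([ 0.226, -0.433]), array([0.1234, 0.1969]), np.float64(0.011579704470932484))
mat [ 339    0   68   79 2443] [378.  45.] (array([0.9937, 1.2565]), array([0.1971, 0.9119]), np.float64(-11.055236816406257))
mat [288 125  32  10 111] [303. 129.] (array([0.6943, 0.4565]), array([0.0241, 0.1279]), np.float64(-58.7781982421875))
mat [ 214  129   66   51 2108] [248. 154.] (array([0.5092, 0.2938]), array([0.1871, 0.2278]), np.float64(-4.990386962890626))
mat [313 318  25  56 159] [326. 347.] (array([ 0.8323, -0.3378]), array([0.0077, 0.1379]), np.float64(28.522171020507812))
pad [186 212  16  18 212] [194. 221.] (array([ 0.4357, -0.0898]), array([0.0406, 0.0587]), np.float64(7.048161029815674))
```

View pics/c1.png

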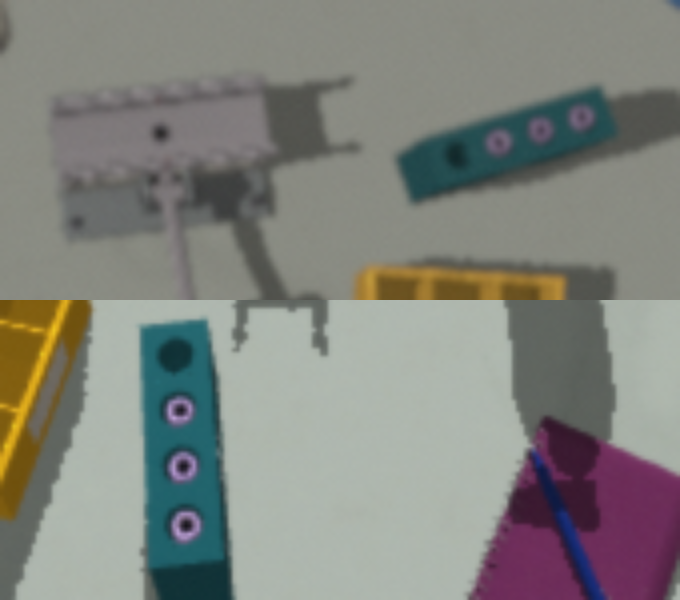

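Three tubes are present, and the bore on the +y side is empty. Bores (top view px): empty (344,199), then (354,195), (365,192), (375,189). Pin hole at about (270,193).

Add to h.py:
```python
def go(x,y,z,yaw=None):
    "print turn needed (tool y axis to heading yaw deg mod 180) and deltas in tool axes AFTER the turn"
    st=arm.get_state(); R=np.array(st['tool_rot']); p=np.array(st['tcp_pos'])
    cur=np.degrees(np.arctan2(R[1,1],R[0,1])); t=0
    if yaw is not None:
        d=(yaw-cur+90)%180-90; t=-np.radians(d)
        R=R@cv2.Rodrigues(np.array([0,0,t]))[0]
    print('cur',np.round(p,4),'yaw',round(cur,2),'q7',round(st['q'][6],2),'turn',round(t,3),'d',np.round(R.T@(np.array([x,y,z])-p),4))
```

Run:
```python
from h import *
a=snap('top');b=snap('side')
for x,y in((457,155),(498,142),(540,130),(581,117)): print('bore',at(a,230+x/4-.4,160+y/4-.4,.091))
for x,y in((175,355),(179,410),(183,466),(186,525)): print('boreS',at(b,180+x/4-.4,280+(y-300)/4-.4,.091))
print('pin',at(a,269.7,192.7,.05))
m,c=mask(a,(0,150,90),(8,255,255),20)
for st,ce,l in c: print(st,ce,rect(a,l,.087))
go(.58,-.07,.28,7)
```

```text
bore [ 0.57187406 -0.29147397  0.091     ]
bore [ 0.58214081 -0.32375138  0.091     ]
bore [ 0.59168134 -0.35692692  0.091     ]
bore [ 0.60205062 -0.38953485  0.091     ]
boreS [ 0.57323531 -0.2909367   0.091     ]
boreS [ 0.58409279 -0.32429564  0.091     ]
boreS [ 0.59456304 -0.35660009  0.091     ]
boreS [ 0.60437072 -0.38906957  0.091     ]
pin [ 0.59545331 -0.06729236  0.05      ]
[269 238  19  14 220] [277.82272727 244.71363636] (array([ 0.4315, -0.087 ]), array([0.0366, 0.0532]), np.float64(7.008764266967773))
cur [0.2473 0.5738 0.248 ] yaw 66.69 q7 -0.15 turn 1.042 d [-0.6796  0.2518 -0.0317]
```

The manual's scale: shifts go in shares of 62.5 mm and turns go in shares of 2 rad. Converting my numbers, -0.006 m is -0.096, -0.002 m is -0.032, 0.174 rad is 0.087.

Request:
{"name": "jog_arm", "arguments": {
  "motion": [
    [0, 0, -0.096, 0.087],
    [0, 0, -0.096, 0.087],
    [0, 0, -0.096, 0.087],
    [0, 0, -0.096, 0.087],
    [0, 0, -0.096, 0.087],
    [0, 0, -0.032, 0.086]
  ],
  "aperture": 1,
  "squeeze": 60
}}

```text
time_s: 1.05
tcp_pos: [0.2473, 0.5741, 0.2806]
tool_rot: [[-0.116, 0.993, 0.0], [0.993, 0.116, 0.0], [0.0, 0.0, -1.0]]
wrist_force: [-0.2, 0.1, -0.9]
grip_width: 1.002
grasp_force: 0.0
```

Run:
```python
from h import *
go(.57,-.07,.28,7)
```

```text
cur [0.2473 0.5741 0.2806] yaw 6.67 q7 -1.07 turn -0.006 d [-6.786e-01  2.418e-01  4.000e-04]
```

In the tool's units: -0.05 m is -0.8, 0.018 m is 0.288.

Request:
{"name": "jog_arm", "arguments": {
  "motion": [
    [-0.8, 0.288, 0, 0],
    [-0.8, 0.288, 0, 0],
    [-0.8, 0.288, 0, 0],
    [-0.8, 0.288, 0, 0],
    [-0.8, 0.288, 0, 0],
    [-0.8, 0.288, 0, 0],
    [-0.8, 0.288, 0, 0],
    [-0.8, 0.288, 0, 0]
  ]
}}

```text
time_s: 2.05
tcp_pos: [0.4395, 0.193, 0.2805]
tool_rot: [[-0.122, 0.993, 0.001], [0.993, 0.122, 0.0], [0.0, 0.001, -1.0]]
wrist_force: [0.9, -0.4, -0.0]
grip_width: 0.997
grasp_force: 0.0
```

Request:
{"name": "jog_arm", "arguments": {
  "motion": [
    [-0.8, 0.288, 0, 0],
    [-0.8, 0.288, 0, 0],
    [-0.8, 0.288, 0, 0],
    [-0.8, 0.288, 0, 0],
    [-0.8, 0.288, 0, 0],
    [-0.448, 0.128, 0, 0],
    [0, 0, 0, 0]
  ]
}}

```text
time_s: 2.92
tcp_pos: [0.5703, -0.0725, 0.28]
tool_rot: [[-0.117, 0.993, -0.0], [0.993, 0.117, -0.001], [-0.001, -0.0, -1.0]]
wrist_force: [-0.9, 1.4, -0.3]
grip_width: 1.004
grasp_force: 0.0
```

Run:
```python
from h import *
go(.57,-.07,.28,7)
w=snap('wrist','w1.png'); print(w['fx'],w['cx'],w['cy'],ray(w,w['cx'],w['cy'],True))
```

```text
cur [ 0.5703 -0.0725  0.28  ] yaw 6.74 q7 0.32 turn -0.005 d [ 0.0025  0.     -0.    ]
297.3186396354542 257.5720436819753 187.75577054000036 (array([0.5601105 , 0.01091787, 0.40554244]), array([ 0.0372969 , -0.32417645, -0.94526111]))
```

View pics/w1.png

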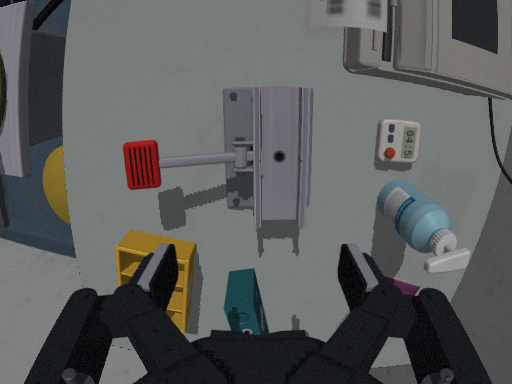

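The wrist view shows the pin hole at (279,156), the red pad at (142,164), the channel corners at about (254,88), (313,89), (254,226), (306,227), and the rack at the bottom.

Run:
```python
from h import *
w=snap('wrist')
g=cv2.cvtColor(w['image'],cv2.COLOR_BGR2GRAY)
m=(g[146:168,268:292]<70); v,u=np.argwhere(m).mean(0)+[146,268]; print('pin px',u,v,m.sum(),at(w,u,v,.05,1))
m,c=mask(w,(0,150,90),(8,255,255),300)
for st,ce,l in c:
    p=cv2.convexHull(np.argwhere(l)[:,::-1].astype(np.int32))[:,0]
    q=np.array([at(w,u,v,.087,1)[:2] for u,v in p],np.float32); print('pad',ce,cv2.minAreaRect(q))
for u,v in((254,88),(313,89),(254,226),(306,227)): print(at(w,u,v,.082,1))
```

```text
pin px 278.9895833333333 158.23958333333334 96 [ 0.59538967 -0.06725732  0.05      ]
pad [141.56756757 165.02143523] ((0.4344450533390045, -0.08633296191692352), (0.04282570630311966, 0.05753389373421669), 7.560525894165039)
[0.55530876 0.01385202 0.082     ]
[0.61852987 0.02160181 0.082     ]
[ 0.5741189  -0.14672815  0.082     ]
[ 0.63749737 -0.14090901  0.082     ]
```

In the tool's units: -0.09 rad is -0.045.

Request:
{"name": "jog_arm", "arguments": {
  "motion": [
    [0, 0, 0, -0.045],
    [0, 0, 0, -0.045]
  ],
  "quiet": true
}}

```text
ok
```

Run:
```python
from h import *
go(.588,-.3403,.28,17.3)
```

```text
cur [ 0.5697 -0.0675  0.2804] yaw 17.62 q7 0.48 turn 0.006 d [-2.659e-01 -6.370e-02  1.000e-04]
```

In the tool's units: -0.045 m is -0.72, -0.041 m is -0.656, 0.006 rad is 0.003.

Request:
{"name": "jog_arm", "arguments": {
  "motion": [
    [-0.72, -0.176, 0, 0.003],
    [-0.72, -0.176, 0, 0],
    [-0.72, -0.176, 0.32, 0],
    [-0.72, -0.176, 0.32, 0],
    [-0.72, -0.176, 0.32, 0],
    [-0.656, -0.144, 0.32, 0],
    [0, 0, 0, 0],
    [0, 0, 0, 0]
  ],
  "quiet": true
}}

```text
ok
```

Run:
```python
from h import *
go(.588,-.3403,.065,17.3)
w=snap('wrist','w2.png')
m,c=mask(w,(80,100,40),(97,255,255),100)
for st,ce,l in c: print(st,ce)
```

```text
cur [ 0.5873 -0.3406  0.2003] yaw 17.06 q7 0.92 turn -0.004 d [-1.000e-04  6.000e-04  1.353e-01]
[ 231  101   54  166 7002] [257.49742931 179.10654099]
```

View pics/w2.png

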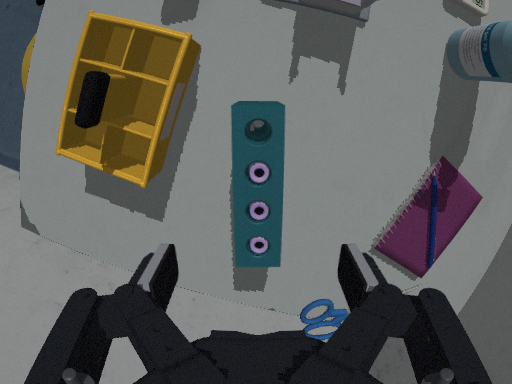

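The wrist view shows the rack centred between the fingers and aligned with them, with caps at (259,173), (259,211), (259,245). I'll localise the caps and then descend.

Add to h.py:
```python
def caps(w,z,box=(220,150,300,262)):
    x0,y0,x1,y1=box
    hsv=cv2.cvtColor(w['image'],cv2.COLOR_BGR2HSV); m=cv2.inRange(hsv,np.array((120,20,90)),np.array((165,140,255)))
    k=np.zeros_like(m);k[y0:y1,x0:x1]=m[y0:y1,x0:x1]
    n,l,st,c=cv2.connectedComponentsWithStats(k)
    for i in range(1,n):
        if st[i][4]>40: 
            x,y,ww,h=st[i][:4]; u,v=x+(ww-1)/2,y+(h-1)/2
            p=at(w,u,v,z,True); s=arm.get_state(); R=np.array(s['tool_rot']); print('cap',u,v,ww,h,np.round(p,4),'tool',np.round(R.T@(p-np.array(s['tcp_pos'])),4))
```

```bash
python3 -c "
from h import *
caps(snap('wrist'),.091)"
```

```text
cap 258.5 172.5 20 20 [ 0.5833 -0.3245  0.091 ] tool [0.0164 0.0002 0.1101]
cap 258.0 210.0 19 19 [ 0.5928 -0.3567  0.091 ] tool [-0.0171 -0.0002  0.1101]
cap 257.5 244.0 18 17 [ 0.6022 -0.389   0.091 ] tool [-0.0508 -0.0006  0.1101]
```

Request:
{"name": "jog_arm", "arguments": {
  "motion": [
    [0, 0, 0.48, 0],
    [0, 0, 0.48, 0],
    [0, 0, 0.48, 0],
    [0, 0, 0.48, 0],
    [0, 0, 0.24, 0],
    [0, 0, 0, 0]
  ]
}}

```text
time_s: 5.12
tcp_pos: [0.5868, -0.3415, 0.065]
tool_rot: [[-0.293, 0.956, -0.001], [0.956, 0.293, 0.001], [0.001, -0.001, -1.0]]
wrist_force: [-1.0, -0.3, 0.7]
grip_width: 1.002
grasp_force: 0.0
```

Request:
{"name": "jog_arm", "arguments": {
  "motion": [
    [0, 0, 0, 0],
    [0, 0, 0, 0],
    [0, 0, 0, 0],
    [0, 0, 0, 0],
    [0, 0, 0, 0],
    [0, 0, 0, 0]
  ],
  "aperture": 0,
  "squeeze": 60
}}

```text
time_s: 5.88
tcp_pos: [0.5874, -0.3429, 0.0666]
tool_rot: [[-0.292, 0.956, 0.002], [0.956, 0.292, -0.001], [-0.001, 0.002, -1.0]]
wrist_force: [0.2, 1.1, 6.3]
grip_width: 0.487
grasp_force: 60.7
```

```bash
python3 -c "
from h import *
go(.588,-.3403,.2,6.8)"
```

```text
cur [ 0.5874 -0.3429  0.0666] yaw 16.96 q7 0.95 turn 0.177 d [ 0.0024  0.0012 -0.1334]
```

In the tool's units: -0.04 m is -0.64, 0.06 rad is 0.03.

Request:
{"name": "jog_arm", "arguments": {
  "motion": [
    [0, 0, -0.64, 0],
    [0, 0, -0.64, 0],
    [0, 0, -0.64, 0.03],
    [0, 0, 0, 0.03],
    [0, 0, 0, 0.0285],
    [0, 0, 0, 0]
  ]
}}

```text
time_s: 6.62
tcp_pos: [0.586, -0.3421, 0.1842]
tool_rot: [[-0.119, 0.993, -0.002], [0.993, 0.119, 0.001], [0.001, -0.002, -1.0]]
wrist_force: [-0.1, 0.2, -7.0]
grip_width: 0.484
grasp_force: 63.6
```

```bash
python3 -c "
from h import *
go(.5974,-.0842,.186,6.8)
w=snap('wrist');p=arm.get_state()['tcp_pos'];caps(w,p[2]+.0245)"
```

```text
cur [ 0.586  -0.3421  0.1842] yaw 6.84 q7 0.77 turn 0.001 d [ 0.2547  0.0419 -0.0015]
cap 259.5 250.5 42 22 [ 0.5836 -0.3193  0.2088] tool [ 0.0231  0.0003 -0.0245]
```

In the tool's units: 0.04 m is 0.64, 0.03 m is 0.48.

Request:
{"name": "jog_arm", "arguments": {
  "motion": [
    [0.64, 0.096, 0, 0],
    [0.64, 0.112, 0, 0],
    [0.64, 0.112, 0, 0],
    [0.64, 0.112, 0, 0],
    [0.64, 0.112, 0, 0],
    [0.48, 0.096, 0, 0],
    [0.384, 0.032, 0, 0],
    [0, 0, 0, 0]
  ]
}}

```text
time_s: 7.68
tcp_pos: [0.5981, -0.0822, 0.1847]
tool_rot: [[-0.124, 0.992, -0.001], [0.992, 0.124, 0.002], [0.002, -0.001, -1.0]]
wrist_force: [1.0, -0.6, -6.5]
grip_width: 0.485
grasp_force: 63.5
```

Request:
{"name": "jog_arm", "arguments": {
  "motion": [
    [0, 0, 0, 0],
    [0, 0, 0, 0]
  ]
}}

```text
time_s: 7.92
tcp_pos: [0.598, -0.0868, 0.1852]
tool_rot: [[-0.117, 0.993, -0.0], [0.993, 0.117, -0.001], [-0.001, -0.0, -1.0]]
wrist_force: [-0.3, -0.7, -6.9]
grip_width: 0.485
grasp_force: 63.5
```

```bash
python3 -c "
from h import *
go(.5974,-.0842,.186,6.8)
w=snap('wrist','w3.png');p=arm.get_state()['tcp_pos'];caps(w,p[2]+.0245,(150,120,350,384))"
```

```text
cur [ 0.598  -0.0868  0.1852] yaw 6.74 q7 0.39 turn -0.001 d [ 0.0027 -0.0003 -0.0008]
cap 259.5 258.0 42 37 [ 0.5961 -0.0676  0.2097] tool [ 0.0193  0.0003 -0.0245]
cap 259.5 319.5 36 26 [ 0.6003 -0.1018  0.2097] tool [-0.0152  0.0004 -0.0245]
```

View pics/w3.png

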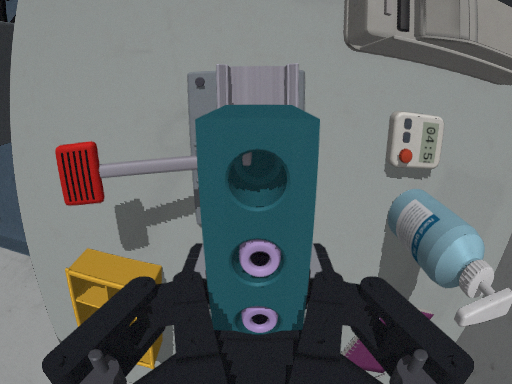

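The rack is held square above the channel, and its first cap at (259,258) sits over the pin to within 1 mm. Lowering.

In the tool's units: 0.02 m is 0.32, 0.015 m is 0.24.

Request:
{"name": "jog_arm", "arguments": {
  "motion": [
    [0, 0, 0.32, 0],
    [0, 0, 0.24, 0],
    [0, 0, 0.192, 0],
    [0, 0, 0.16, 0],
    [0, 0, 0.096, 0],
    [0, 0, 0, 0],
    [0, 0, 0, 0]
  ]
}}

```text
time_s: 8.85
tcp_pos: [0.5985, -0.0855, 0.1227]
tool_rot: [[-0.119, 0.993, 0.001], [0.993, 0.119, -0.0], [-0.0, 0.001, -1.0]]
wrist_force: [0.9, 0.2, -6.9]
grip_width: 0.486
grasp_force: 63.4
```

```bash
python3 -c "
from h import *
go(.5974,-.0842,.1166,6.8)
w=snap('wrist');p=arm.get_state()['tcp_pos'];caps(w,p[2]+.0245,(150,120,350,384))"
```

```text
cur [ 0.5985 -0.0855  0.1227] yaw 6.82 q7 0.42 turn 0.0 d [ 0.0015 -0.001   0.0061]
cap 259.5 258.0 42 37 [ 0.5966 -0.0662  0.1473] tool [ 0.0194  0.0003 -0.0245]
cap 259.5 319.0 36 27 [ 0.6007 -0.1     0.1473] tool [-0.0147  0.0004 -0.0245]
```

In the tool's units: 0.004 m is 0.064, -0.001 m is -0.016.

Request:
{"name": "jog_arm", "arguments": {
  "motion": [
    [-0.016, -0.016, 0.064, 0],
    [0, 0, 0.048, 0],
    [0, 0, 0.016, 0],
    [0, 0, 0, 0],
    [0, 0, 0, 0]
  ]
}}

```text
time_s: 9.52
tcp_pos: [0.5973, -0.0867, 0.1165]
tool_rot: [[-0.119, 0.993, 0.001], [0.993, 0.119, 0.0], [0.0, 0.001, -1.0]]
wrist_force: [-5.8, 1.1, 14.1]
grip_width: 0.481
grasp_force: 65.6
```

```bash
python3 -c "
from h import *
for i in range(4):
  w=snap('wrist');p=arm.get_state()['tcp_pos'];print(p);caps(w,p[2]+.0245,(150,120,350,300))"
```

```text
[ 0.59731878 -0.08677824  0.11652916]
cap 259.5 258.0 42 37 [ 0.5953 -0.0675  0.141 ] tool [ 0.0194  0.0004 -0.0245]
[ 0.59730943 -0.08673607  0.11651524]
cap 259.5 258.0 42 37 [ 0.5953 -0.0675  0.141 ] tool [ 0.0193  0.0004 -0.0245]
[ 0.59731241 -0.08675948  0.11650711]
cap 259.5 258.0 42 37 [ 0.5954 -0.0675  0.141 ] tool [ 0.0193  0.0004 -0.0245]
[ 0.59732137 -0.08676062  0.11651571]
cap 259.5 258.0 42 37 [ 0.5953 -0.0675  0.141 ] tool [ 0.0194  0.0004 -0.0245]
```

Press slightly beyond: tcp z ~.049 call; watch force.

In the tool's units: -0.04 m is -0.64, -0.03 m is -0.48.

Request:
{"name": "jog_arm", "arguments": {
  "motion": [
    [0, 0, 0, 0],
    [0, 0, 0, 0],
    [0, 0, 0, 0],
    [0, 0, -0.48, 0],
    [0, 0, -0.64, 0],
    [0, 0, 0, 0],
    [0, 0, 0, 0]
  ],
  "aperture": 1
}}

```text
time_s: 10.6
tcp_pos: [0.5971, -0.0864, 0.1838]
tool_rot: [[-0.119, 0.993, -0.0], [0.993, 0.119, 0.0], [0.0, -0.0, -1.0]]
wrist_force: [-0.3, 0.1, -0.2]
grip_width: 1.002
grasp_force: 0.0
```

```bash
python3 -c "
from h import *
w=snap('wrist');caps(w,.141,(150,100,350,384));go(.4344,-.0863,.13,6.8)"
```

```text
cap 260.0 199.5 27 26 [ 0.5959 -0.068   0.141 ] tool [0.0182 0.0014 0.0423]
cap 260.0 247.0 25 23 [ 0.6    -0.1011  0.141 ] tool [-0.0151  0.0015  0.0423]
cap 260.0 288.0 23 19 [ 0.6042 -0.1351  0.141 ] tool [-0.0493  0.0016  0.0423]
cur [ 0.5968 -0.0863  0.1833] yaw 6.82 q7 0.4 turn 0.0 d [ 0.0192 -0.1611  0.0536]
```

In the tool's units: -0.042 m is -0.672, -0.04 m is -0.64.

Request:
{"name": "jog_arm", "arguments": {
  "motion": [
    [0.08, -0.64, 0, 0],
    [0.08, -0.64, 0, 0],
    [0.08, -0.64, 0, 0],
    [0.064, -0.672, 0.48, 0],
    [0, -0.016, 0.448, 0],
    [0, 0, 0.288, 0],
    [0, 0, 0.192, 0],
    [0, 0, 0.192, 0]
  ],
  "aperture": 0
}}

```text
time_s: 11.65
tcp_pos: [0.4327, -0.087, 0.0835]
tool_rot: [[-0.119, 0.993, -0.001], [0.993, 0.119, 0.0], [0.0, -0.001, -1.0]]
wrist_force: [-2.5, -0.1, 3.2]
grip_width: 0.003
grasp_force: 1.7
```

Request:
{"name": "jog_arm", "arguments": {
  "motion": [
    [0, 0, 0.16, 0],
    [0, 0, 0.16, 0],
    [0, 0, 0.16, 0],
    [0, 0, 0.064, 0],
    [0, 0, 0, 0],
    [0, 0, 0, 0]
  ]
}}

```text
time_s: 12.4
tcp_pos: [0.4336, -0.087, 0.0516]
tool_rot: [[-0.118, 0.993, 0.002], [0.993, 0.118, 0.0], [0.0, 0.002, -1.0]]
wrist_force: [-6.9, 2.0, 29.5]
grip_width: -0.001
grasp_force: 15.3
```

```bash
python3 -c "
from h import *
snap('side','s3.png');go(.4325,-.0865,.05,6.8)"
```

```text
cur [ 0.4336 -0.087   0.0516] yaw 6.8 q7 0.54 turn 0.0 d [ 0.0006 -0.001   0.0016]
```

View pics/s3.png

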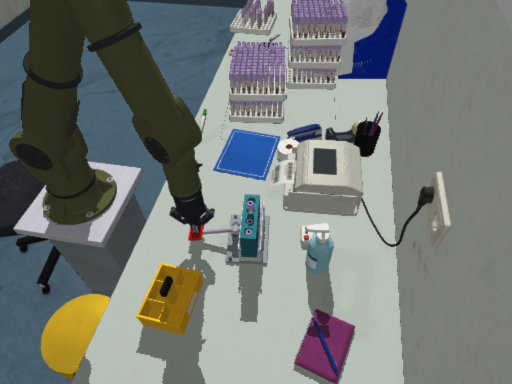

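In the tool's units: -0.06 m is -0.96, -0.05 m is -0.8.

Request:
{"name": "jog_arm", "arguments": {
  "motion": [
    [0, 0, -0.32, 0],
    [0, 0, -0.48, 0],
    [0, 0, -0.8, 0],
    [0, 0, -0.96, 0],
    [0, 0.32, -0.32, 0],
    [0, 0, 0, 0],
    [0, 0, 0, 0]
  ]
}}

```text
time_s: 13.32
tcp_pos: [0.4524, -0.0845, 0.2291]
tool_rot: [[-0.119, 0.993, -0.002], [0.993, 0.119, 0.0], [0.0, -0.002, -1.0]]
wrist_force: [0.3, -0.7, 0.9]
grip_width: -0.002
grasp_force: 0.0
```

```bash
python3 -c "
from h import *
w=snap('wrist','w4.png');go(.5954,-.0675,.2286,6.8)
print(*proj(snap('top'),(.5954,-.0675,.178)))"
```

```text
cur [ 0.452  -0.0845  0.2289] yaw 6.81 q7 0.39 turn 0.0 d [-1.000e-04  1.444e-01 -1.000e-04]
273.6572545130845 184.93052429878315
```

View pics/w4.png

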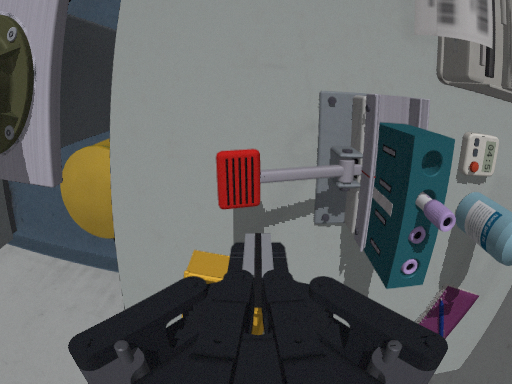

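The tube is raised at (440,215). I'll go over it and grip the cap.

In the tool's units: 0.04 m is 0.64, 0.0245 m is 0.392.

Request:
{"name": "jog_arm", "arguments": {
  "motion": [
    [0, 0.64, 0, 0],
    [0, 0.64, 0, 0],
    [0, 0.64, 0, 0],
    [0, 0.392, 0, 0],
    [0, 0, 0, 0],
    [0, 0, 0, 0],
    [0, 0, 0, 0]
  ],
  "aperture": 1,
  "squeeze": 30
}}

```text
time_s: 14.3
tcp_pos: [0.5955, -0.0679, 0.2303]
tool_rot: [[-0.118, 0.993, -0.001], [0.993, 0.118, 0.0], [0.0, -0.001, -1.0]]
wrist_force: [-0.1, 0.7, 0.1]
grip_width: 0.998
grasp_force: 0.0
```

```bash
python3 -c "
from h import *
w=snap('wrist');caps(w,.178,(200,100,350,260));go(.5954,-.0675,.166,6.8)"
```

```text
cap 286.5 111.5 10 14 [0.6038 0.0042 0.178 ] tool [0.0706 0.0165 0.0525]
cap 228.5 112.0 10 13 [ 5.695e-01 -1.000e-04  1.780e-01] tool [ 0.0703 -0.018   0.0525]
cap 286.5 119.0 8 13 [ 6.044e-01 -3.000e-04  1.780e-01] tool [0.0661 0.0166 0.0525]
cap 288.5 170.0 4 25 [ 0.6101 -0.0316  0.178 ] tool [0.0343 0.0186 0.0525]
cap 259.0 220.5 25 52 [ 0.5959 -0.0681  0.178 ] tool [-0.0003  0.0002  0.0525]
cur [ 0.5957 -0.0678  0.2305] yaw 6.78 q7 0.36 turn -0.0 d [ 0.0004 -0.0002  0.0645]
```

In the tool's units: 0.03 m is 0.48, 0.022 m is 0.352.

Request:
{"name": "jog_arm", "arguments": {
  "motion": [
    [0, 0, 0.48, 0],
    [0, 0, 0.352, 0],
    [0, 0, 0.192, 0],
    [0, 0, 0, 0],
    [0, 0, 0, 0]
  ]
}}

```text
time_s: 14.98
tcp_pos: [0.597, -0.0677, 0.1672]
tool_rot: [[-0.119, 0.993, 0.001], [0.993, 0.119, -0.0], [-0.0, 0.001, -1.0]]
wrist_force: [0.2, -0.6, 1.0]
grip_width: 1.005
grasp_force: 0.0
```

Request:
{"name": "jog_arm", "arguments": {
  "motion": [
    [0, 0, 0, 0],
    [0, 0, 0, 0],
    [0, 0, 0, 0],
    [0, 0, 0, 0],
    [0, 0, 0, 0],
    [0, 0, 0, 0],
    [0, 0, 0, 0],
    [0, 0, 0, 0]
  ],
  "aperture": 0,
  "squeeze": 30
}}

```text
time_s: 15.98
tcp_pos: [0.5966, -0.0675, 0.1663]
tool_rot: [[-0.119, 0.993, 0.0], [0.993, 0.119, -0.0], [-0.0, 0.0, -1.0]]
wrist_force: [-0.5, 0.4, 0.5]
grip_width: 0.182
grasp_force: 29.5
```

Request:
{"name": "jog_arm", "arguments": {
  "motion": [
    [0, 0, -0.32, 0],
    [0, 0, -0.48, 0],
    [0, 0, -0.48, 0],
    [0, 0, 0, 0]
  ]
}}

```text
time_s: 16.48
tcp_pos: [0.5977, -0.0679, 0.2486]
tool_rot: [[-0.119, 0.993, 0.004], [0.993, 0.119, -0.0], [-0.001, 0.004, -1.0]]
wrist_force: [-0.2, 0.1, -0.2]
grip_width: 0.187
grasp_force: 29.6
```

```bash
python3 -c "
from h import *
s=snap('top');find(s);s=snap('side');find(s)"
```

```text
carrier [ 318  227   53   39 1702] [344. 246.] (array([ 0.4291, -0.2946]), array([0.1123, 0.161 ]), np.float64(-3.3224639892578147))
carrier [ 288  305   71   79 3898] [325. 347.] (array([ 0.1295, -0.2139]), array([0.2  , 0.218]), np.float64(-26.03380203247071))
mat [111 146  11  17  69] [116. 153.] (array([0.7315, 0.4387]), array([0.0146, 0.0627]), np.float64(-61.286447525024414))
mat [ 123  195   67   54 3014] [157. 222.] (array([0.5076, 0.2951]), array([0.1591, 0.197 ]), np.float64(-4.783187866210943))
mat [185 198 
[... 530 characters left out ...]
  45.] (array([0.9964, 1.2559]), array([0.1964, 0.913 ]), np.float64(-11.455467224121099))
mat [288 125  32  10 118] [303. 129.] (array([0.6945, 0.456 ]), array([0.0256, 0.1278]), np.float64(-57.61734390258789))
mat [263 134  17  26 266] [270. 145.] (array([0.5754, 0.3389]), array([0.0615, 0.1278]), np.float64(-3.9536361694335938))
mat [214 138  17  34 160] [224. 155.] (array([0.4292, 0.2725]), array([0.0385, 0.1724]), np.float64(-1.449836730957039))
mat [313 318  25  56 159] [326. 347.] (array([ 0.8321, -0.3379]), array([0.0077, 0.1379]), np.float64(28.760871887207035))
pad [186 212  16  18 220] [194. 221.] (array([ 0.4365, -0.0898]), array([0.0395, 0.0581]), np.float64(6.0890703201293945))
```

In the tool's units: 0.088 rad is 0.044.

Request:
{"name": "jog_arm", "arguments": {
  "motion": [
    [0, 0, 0, 0.044],
    [0, 0, 0, 0.044],
    [0, 0, 0, 0]
  ],
  "quiet": true
}}

```text
ok
```

```bash
python3 -c "
from h import *
go(.46,-.25,.25,-3.3)"
```

```text
cur [ 0.596  -0.0673  0.2449] yaw -3.23 q7 0.2 turn 0.001 d [-0.1902 -0.1253 -0.0048]
```

In the tool's units: -0.04 m is -0.64, -0.03 m is -0.48.

Request:
{"name": "jog_arm", "arguments": {
  "motion": [
    [-0.64, -0.416, 0, 0],
    [-0.64, -0.416, 0, 0],
    [-0.64, -0.416, 0, 0],
    [-0.64, -0.416, 0, 0],
    [-0.48, -0.336, 0, 0],
    [0, 0, 0, 0],
    [0, 0, 0, 0],
    [0, 0, 0, 0]
  ],
  "quiet": true
}}

```text
ok
```

```bash
python3 -c "
from h import *
go(.46,-.25,.25,-3.3)
w=snap('wrist','w5.png')"
```

```text
cur [ 0.4617 -0.2489  0.2459] yaw -3.11 q7 0.58 turn 0.003 d [-0.0012 -0.0017 -0.0041]
```

View pics/w5.png

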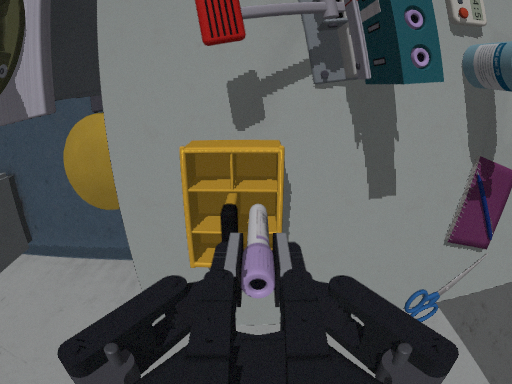

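The wrist view shows the held tube (cap at (258,283)) and the carrier rim: top corners (182,143) and (284,143), left edge down to (191,265).

Add to h.py:
```python
def carrier(w):
    "carrier pose from its +y rim edge (z=.06) seen by the wrist camera"
    m=cv2.inRange(cv2.cvtColor(w['image'],cv2.COLOR_BGR2HSV),np.array((18,130,60)),np.array((32,255,255)))
    m[:,:140]=0
    n,l,st,c=cv2.connectedComponentsWithStats(m); i=1+np.argmax(st[1:,4]); k=l==i
    P=[]
    for u in range(st[i][0]+6,st[i][0]+st[i][2]-6,4):
        v=np.argmax(k[:,u]); P.append(at(w,u,v,.06,True)[:2])
    P=np.array(P,np.float32); vx,vy,x0,y0=cv2.fitLine(P,cv2.DIST_HUBER,0,.01,.01).ravel()
    d=np.array([vx,vy])*np.sign(vx)
    r0=st[i][1]+8
    def ex(v):
        us=np.flatnonzero(k[v]); return at(w,us[0],v,.06,True)[:2],at(w,us[-1],v,.06,True)[:2]
    a,b=ex(r0+4); n=np.array([-d[1],d[0]])
    o=np.array([x0,y0]); s=((a+b)/2-o)@d; cen=o+d*s-n*.075
    print('carrier',np.round(cen,4),'yaw',round(np.degrees(np.arctan2(d[1],d[0])),2),'width',round((b-a)@d,4))
    for sx in(-1,1):
        for sy in(-1,1): print('  pocket',sx,sy,np.round(cen+d*.027*sx+n*.053*sy,4))
    return cen
```

```bash
python3 -c "
from h import *
w=snap('wrist');carrier(w)
for p in((182,143),(284,143),(232,205),(227,235)): print(at(w,*p,.06,True),at(w,*p,.111,True))
st=arm.get_state();R=np.array(st['tool_rot']);
q=at(w,258.5,212,st['tcp_pos'][2]-.074,True);print('tube bottom rel',R.T@(q-st['tcp_pos']))"
```

```text
carrier [ 0.4298 -0.292 ] yaw -3.22 width 0.1121
  pocket -1 -1 [ 0.3999 -0.3434]
  pocket -1 1 [ 0.4058 -0.2376]
  pocket 1 -1 [ 0.4538 -0.3464]
  pocket 1 1 [ 0.4598 -0.2406]
[ 0.38081702 -0.21648599  0.06      ] [ 0.39473157 -0.20811807  0.111     ]
[ 0.49066774 -0.22342751  0.06      ] [ 0.4866084  -0.21392381  0.111     ]
[ 0.42971567 -0.29126352  0.06      ] [ 0.43562938 -0.27066042  0.111     ]
[ 0.42034015 -0.32942875  0.06      ] [ 0.42778789 -0.30258101  0.111     ]
tube bottom rel [-0.00345166  0.00026716  0.07399905]
```

In the tool's units: 0.04 m is 0.64, 0.03 m is 0.48.

```bash
sed -i "s/P.append(at(w,u,v,.06,True)/P.append(at(w,u,v,0,True)/; s/at(w,us\[0\],v,.06,True)\[:2\],at(w,us\[-1\],v,.06,True)/at(w,us[0],v,.06,True)[:2],at(w,us[-1],v,.06,True)/" h.py
python3 -c "
from h import *
w=snap('wrist');carrier(w)
s=snap('top');g=cv2.cvtColor(s['image'],cv2.COLOR_BGR2GRAY)[225:268,320:372]
v,u=np.argwhere(g<35).mean(0);print((g<35).sum(),u+320,v+225,at(s,u+320,v+225,.111))"
```

```text
carrier [ 0.4292 -0.3024] yaw -3.21 width 0.1121
  pocket -1 -1 [ 0.3992 -0.3538]
  pocket -1 1 [ 0.4052 -0.248 ]
  pocket 1 -1 [ 0.4531 -0.3569]
  pocket 1 1 [ 0.4591 -0.251 ]
231 352.17316017316017 239.17316017316017 [ 0.44689165 -0.30434425  0.111     ]
```

Request:
{"name": "jog_arm", "arguments": {
  "motion": [
    [0, 0, 0.64, 0],
    [0, 0, 0.64, 0],
    [0, 0, 0.64, 0],
    [0, 0, 0.48, 0],
    [0, 0, 0.208, 0],
    [0, 0, 0, 0],
    [0, 0, 0, 0]
  ]
}}

```text
time_s: 19.02
tcp_pos: [0.4616, -0.2505, 0.0843]
tool_rot: [[0.057, 0.998, 0.002], [0.998, -0.057, -0.001], [-0.001, 0.002, -1.0]]
wrist_force: [-0.3, 0.0, 0.4]
grip_width: 0.184
grasp_force: 29.6
```

Request:
{"name": "jog_arm", "arguments": {
  "motion": [
    [0, 0, 0, 0],
    [0, 0, 0, 0],
    [0, 0, 0, 0],
    [0, 0, -0.32, 0],
    [0, 0, -0.8, 0],
    [0, 0, -0.8, 0],
    [0, 0, -0.48, 0],
    [0, 0, -0.32, 0]
  ],
  "aperture": 0.45
}}

```text
time_s: 20.02
tcp_pos: [0.4611, -0.2503, 0.2552]
tool_rot: [[0.057, 0.998, 0.002], [0.998, -0.057, -0.001], [-0.001, 0.002, -1.0]]
wrist_force: [-0.7, -0.7, 0.2]
grip_width: 0.451
grasp_force: 0.0
```

```bash
python3 -c "
from h import *
w=snap('wrist','w6.png');carrier(w);go(.4344,-.0863,.25,6.8)"
```

```text
carrier [ 0.4287 -0.3027] yaw -3.51 width 0.114
  pocket -1 -1 [ 0.3985 -0.3539]
  pocket -1 1 [ 0.405  -0.2481]
  pocket 1 -1 [ 0.4524 -0.3572]
  pocket 1 1 [ 0.4589 -0.2514]
cur [ 0.4619 -0.2509  0.2571] yaw -3.28 q7 0.58 turn -0.176 d [ 0.1667 -0.0078  0.0067]
```

View pics/w6.png

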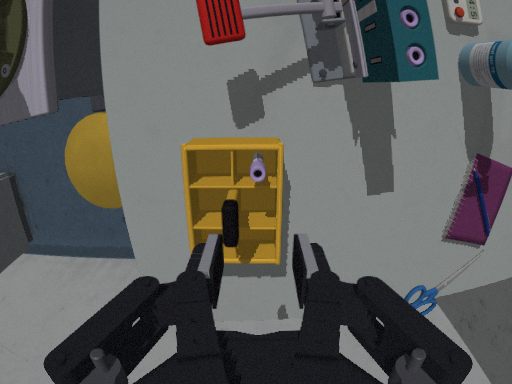

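The first tube stands in its pocket, cap at (258,170), and the black grip is at (231,222). Now back to the rack to shift it.

The manual's scale: shifts go in shares of 62.5 mm and turns go in shares of 2 rad. Converting my numbers, -0.088 rad is -0.044.

Request:
{"name": "jog_arm", "arguments": {
  "motion": [
    [0, 0, 0, -0.044],
    [0, 0, 0, -0.044],
    [0, 0, 0, 0]
  ],
  "aperture": 1,
  "squeeze": 60,
  "quiet": true
}}

```text
ok
```

```bash
python3 -c "
from h import *
go(.5975,-.0845,.19,6.8)"
```

```text
cur [ 0.4607 -0.25    0.2529] yaw 6.78 q7 0.74 turn -0.0 d [0.1481 0.1554 0.0629]
```

In the tool's units: 0.037 m is 0.592, 0.035 m is 0.56.

Request:
{"name": "jog_arm", "arguments": {
  "motion": [
    [0.56, 0.592, 0, 0],
    [0.56, 0.592, 0, 0],
    [0.56, 0.592, 0, 0],
    [0.56, 0.592, 0, 0],
    [0.128, 0.112, 0.48, 0],
    [0, 0, 0.48, 0],
    [0, 0, 0, 0],
    [0, 0, 0, 0]
  ]
}}

```text
time_s: 21.45
tcp_pos: [0.5976, -0.0852, 0.1942]
tool_rot: [[-0.117, 0.993, 0.001], [0.993, 0.117, -0.0], [-0.001, 0.001, -1.0]]
wrist_force: [-0.9, -0.4, 0.8]
grip_width: 0.999
grasp_force: 0.0
```

```bash
python3 -c "
from h import *
w=snap('wrist');caps(w,.141,(200,100,310,384));go(.5975,-.0845,.117,6.8)"
```

```text
cap 259.5 241.5 24 22 [ 0.6005 -0.1017  0.141 ] tool [-0.0166  0.0006  0.0536]
cap 259.0 281.0 23 19 [ 0.6042 -0.1355  0.141 ] tool [-0.0506  0.0003  0.0536]
cur [ 0.5979 -0.0853  0.1946] yaw 6.74 q7 0.4 turn -0.001 d [ 0.0009 -0.0004  0.0776]
```

In the tool's units: 0.03 m is 0.48, 0.017 m is 0.272.

Request:
{"name": "jog_arm", "arguments": {
  "motion": [
    [0, 0, 0.48, 0],
    [0, 0, 0.48, 0],
    [0, 0, 0.272, 0],
    [0, 0, 0, 0]
  ]
}}

```text
time_s: 22.0
tcp_pos: [0.5971, -0.0848, 0.1161]
tool_rot: [[-0.118, 0.993, -0.001], [0.993, 0.118, 0.0], [0.0, -0.001, -1.0]]
wrist_force: [-0.6, -0.9, 0.1]
grip_width: 1.005
grasp_force: 0.0
```

Request:
{"name": "jog_arm", "arguments": {
  "motion": [
    [0, 0, 0, 0],
    [0, 0, 0, 0],
    [0, 0, 0, 0],
    [0, 0, 0, 0],
    [0, 0, 0, 0],
    [0, 0, -0.08, 0],
    [0, 0, 0, 0]
  ],
  "aperture": 0,
  "squeeze": 60
}}

```text
time_s: 22.88
tcp_pos: [0.5969, -0.0846, 0.1211]
tool_rot: [[-0.119, 0.993, -0.001], [0.993, 0.119, 0.0], [0.0, -0.001, -1.0]]
wrist_force: [-0.1, -1.2, -6.1]
grip_width: 0.482
grasp_force: 61.6
```

Request:
{"name": "jog_arm", "arguments": {
  "motion": [
    [0.16, 0, 0, 0],
    [0.16, 0, 0, 0],
    [0.16, 0, 0, 0],
    [0.0736, 0, 0, 0],
    [0, 0, 0, 0],
    [0, 0, 0, 0]
  ]
}}

```text
time_s: 23.62
tcp_pos: [0.5932, -0.0509, 0.1214]
tool_rot: [[-0.118, 0.993, 0.0], [0.993, 0.118, -0.0], [-0.0, 0.0, -1.0]]
wrist_force: [-0.8, 0.0, -5.9]
grip_width: 0.485
grasp_force: 61.8
```

```bash
python3 -c "
from h import *
w=snap('wrist');p=arm.get_state()['tcp_pos'];caps(w,p[2]+.0245,(150,100,350,384));go(.5934,-.0501,.117,6.8)"
```

```text
cap 259.5 320.5 36 26 [ 0.5955 -0.0665  0.1458] tool [-0.0157  0.0005 -0.0245]
cur [ 0.5932 -0.051   0.1213] yaw 6.78 q7 0.38 turn -0.0 d [0.0008 0.0003 0.0043]
```

In the tool's units: 0.003 m is 0.048.

Request:
{"name": "jog_arm", "arguments": {
  "motion": [
    [0, 0, 0.048, 0],
    [0, 0, 0.048, 0],
    [0, 0, 0, 0],
    [0, 0, 0, 0]
  ]
}}

```text
time_s: 24.18
tcp_pos: [0.5932, -0.0508, 0.1174]
tool_rot: [[-0.118, 0.993, 0.001], [0.993, 0.118, 0.0], [0.0, 0.001, -1.0]]
wrist_force: [-5.5, 0.7, 14.7]
grip_width: 0.48
grasp_force: 63.9
```

Request:
{"name": "jog_arm", "arguments": {
  "motion": [
    [0, 0, 0, 0],
    [0, 0, 0, 0],
    [0, 0, 0, 0],
    [0, 0, -0.48, 0],
    [0, 0, -0.64, 0],
    [0, 0, 0, 0],
    [0, 0, 0, 0]
  ],
  "aperture": 1
}}

```text
time_s: 25.05
tcp_pos: [0.5929, -0.0502, 0.1848]
tool_rot: [[-0.119, 0.993, -0.0], [0.993, 0.119, 0.0], [0.0, -0.0, -1.0]]
wrist_force: [0.0, 0.5, 0.1]
grip_width: 0.997
grasp_force: 0.0
```

```bash
python3 -c "
from h import *
w=snap('wrist');caps(w,.141,(200,100,310,384));go(.4325,-.0865,.087,6.8)"
```

```text
cap 259.0 249.5 25 22 [ 0.5955 -0.0675  0.141 ] tool [-0.0176  0.0008  0.0433]
cap 259.0 289.0 23 19 [ 0.5995 -0.1007  0.141 ] tool [-0.051   0.0009  0.0433]
cur [ 0.5926 -0.0501  0.1843] yaw 6.83 q7 0.35 turn 0.0 d [-0.0172 -0.1631  0.0975]
```

Spot on. Pressing the lever, then lifting and regrasping the second tube.

In the tool's units: -0.043 m is -0.688, -0.04 m is -0.64.

Request:
{"name": "jog_arm", "arguments": {
  "motion": [
    [-0.08, -0.64, 0, 0],
    [-0.08, -0.64, 0, 0],
    [-0.08, -0.64, 0, 0],
    [-0.032, -0.688, 0.48, 0],
    [0, 0, 0.48, 0],
    [0, 0, 0.288, 0],
    [0, 0, 0.192, 0],
    [0, 0, 0.192, 0]
  ],
  "aperture": 0
}}

```text
time_s: 26.1
tcp_pos: [0.4328, -0.0866, 0.0825]
tool_rot: [[-0.119, 0.993, -0.001], [0.993, 0.119, 0.0], [0.0, -0.001, -1.0]]
wrist_force: [-3.4, -0.8, 4.3]
grip_width: 0.003
grasp_force: 1.7
```

Request:
{"name": "jog_arm", "arguments": {
  "motion": [
    [0, 0, 0.16, 0],
    [0, 0, 0.16, 0],
    [0, 0, 0.16, 0],
    [0, 0, 0.048, 0],
    [0, 0, 0, 0],
    [0, 0, 0, 0]
  ]
}}

```text
time_s: 26.85
tcp_pos: [0.4337, -0.0866, 0.0516]
tool_rot: [[-0.118, 0.993, 0.002], [0.993, 0.118, 0.001], [0.0, 0.002, -1.0]]
wrist_force: [-7.8, 1.2, 30.4]
grip_width: -0.001
grasp_force: 15.5
```

Request:
{"name": "jog_arm", "arguments": {
  "motion": [
    [0, 0, -0.32, 0],
    [0, 0, -0.48, 0],
    [0, 0, -0.8, 0],
    [0, 0, -0.96, 0],
    [0, 0.32, -0.32, 0],
    [0, 0, 0, 0]
  ]
}}

```text
time_s: 27.6
tcp_pos: [0.4559, -0.0839, 0.2316]
tool_rot: [[-0.12, 0.993, 0.006], [0.993, 0.12, -0.0], [-0.001, 0.006, -1.0]]
wrist_force: [-1.1, 0.1, -0.5]
grip_width: -0.005
grasp_force: 0.0
```

```bash
python3 -c "
from h import *
go(.5954,-.0675,.23,6.8)"
```

```text
cur [ 0.4559 -0.0839  0.2316] yaw 6.91 q7 0.41 turn 0.002 d [-0.0002  0.1405  0.0024]
```

In the tool's units: 0.04 m is 0.64, 0.023 m is 0.368.

Request:
{"name": "jog_arm", "arguments": {
  "motion": [
    [0, 0.64, 0, 0],
    [0, 0.64, 0, 0],
    [0, 0.64, 0, 0],
    [0, 0.368, 0, 0],
    [0, 0, 0, 0],
    [0, 0, 0, 0],
    [0, 0, 0, 0]
  ],
  "aperture": 1,
  "squeeze": 30
}}

```text
time_s: 28.48
tcp_pos: [0.5941, -0.0676, 0.2301]
tool_rot: [[-0.118, 0.993, -0.001], [0.993, 0.118, 0.0], [0.0, -0.001, -1.0]]
wrist_force: [-1.1, -0.5, 0.2]
grip_width: 1.0
grasp_force: 0.0
```

```bash
python3 -c "
from h import *
w=snap('wrist');caps(w,.178,(200,190,310,262));go(.5954,-.0675,.166,6.8)"
```

```text
cap 260.5 221.5 24 52 [ 0.5957 -0.0683  0.178 ] tool [-0.0009  0.0012  0.0524]
cur [ 0.5944 -0.0675  0.2304] yaw 6.78 q7 0.38 turn -0.0 d [-0.0001  0.001   0.0644]
```

Raised (same signature as before). Grip it, lift, and turn for the carrier.

In the tool's units: 0.03 m is 0.48, 0.022 m is 0.352.

Request:
{"name": "jog_arm", "arguments": {
  "motion": [
    [0, 0.016, 0.48, 0],
    [0, 0, 0.352, 0],
    [0, 0, 0.192, 0],
    [0, 0, 0, 0]
  ],
  "quiet": true
}}

```text
ok
```

Request:
{"name": "jog_arm", "arguments": {
  "motion": [
    [0, 0, 0, 0],
    [0, 0, 0, 0],
    [0, 0, 0, 0],
    [0, 0, 0, 0],
    [0, 0, 0, 0],
    [0, 0, 0, 0],
    [0, 0, 0, 0],
    [0, 0, 0, 0]
  ],
  "aperture": 0,
  "squeeze": 30
}}

```text
time_s: 30.02
tcp_pos: [0.5963, -0.0671, 0.1663]
tool_rot: [[-0.119, 0.993, 0.0], [0.993, 0.119, -0.0], [-0.0, 0.0, -1.0]]
wrist_force: [0.0, 0.1, 2.4]
grip_width: 0.189
grasp_force: 29.5
```

Request:
{"name": "jog_arm", "arguments": {
  "motion": [
    [0, 0, -0.32, 0],
    [0, 0, -0.48, 0],
    [0, 0, -0.48, 0],
    [0, 0, 0, 0.044],
    [0, 0, 0, 0.044],
    [0, 0, 0, 0]
  ]
}}

```text
time_s: 30.78
tcp_pos: [0.5961, -0.067, 0.2461]
tool_rot: [[0.056, 0.998, -0.0], [0.998, -0.056, -0.0], [-0.0, -0.0, -1.0]]
wrist_force: [-0.1, 1.0, -0.2]
grip_width: 0.183
grasp_force: 29.4
```

```bash
python3 -c "
from h import *
go(.4524,-.3572,.25,-3.3)
go(.405,-.246,.25,-3.3)"
```

```text
cur [ 0.5961 -0.067   0.2461] yaw -3.23 q7 0.22 turn 0.001 d [-0.298  -0.1267 -0.0038]
cur [ 0.5961 -0.067   0.2461] yaw -3.23 q7 0.22 turn 0.001 d [-0.1897 -0.1805 -0.0038]
```

In the tool's units: -0.045 m is -0.72, -0.028 m is -0.448.

Request:
{"name": "jog_arm", "arguments": {
  "motion": [
    [-0.72, -0.304, 0, 0],
    [-0.72, -0.304, 0, 0],
    [-0.72, -0.304, 0, 0],
    [-0.72, -0.304, 0, 0],
    [-0.72, -0.304, 0, 0],
    [-0.72, -0.304, 0, 0],
    [-0.448, -0.208, 0, 0],
    [0, 0, 0, 0]
  ],
  "quiet": true
}}

```text
ok
```

Request:
{"name": "jog_arm", "arguments": {
  "motion": [
    [0, 0, 0, 0],
    [0, 0, 0, 0]
  ]
}}

```text
time_s: 32.02
tcp_pos: [0.4533, -0.3561, 0.2461]
tool_rot: [[0.054, 0.999, 0.0], [0.999, -0.054, 0.001], [0.001, 0.0, -1.0]]
wrist_force: [0.2, -0.7, 0.0]
grip_width: 0.188
grasp_force: 29.4
```

```bash
python3 -c "
from h import *
w=snap('wrist','w7.png');c=carrier(w)
go(.4524,-.3572,.084,-3.3)"
```

```text
carrier [ 0.4306 -0.2914] yaw -2.81 width 0.1122
  pocket -1 -1 [ 0.4011 -0.343 ]
  pocket -1 1 [ 0.4063 -0.2371]
  pocket 1 -1 [ 0.455  -0.3457]
  pocket 1 1 [ 0.4602 -0.2398]
cur [ 0.4533 -0.3562  0.2462] yaw -3.12 q7 0.79 turn 0.003 d [-0.0011 -0.0008  0.1622]
```

View pics/w7.png

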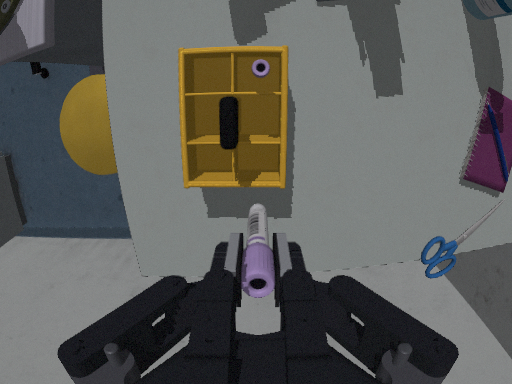

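Full rim visible: corners (180,49), (287,47), (182,187), (286,187); tube one at (261,67), grip at (229,123).

```bash
python3 -c "
from h import *
w=snap('wrist')
P=np.array([at(w,u,v,.06,True)[:2] for u,v in((180,49),(287,47),(182,187),(286,187))]);print(P)
c=P.mean(0);d=(P[1]-P[0]+P[3]-P[2]);d/=np.linalg.norm(d);n=np.array([-d[1],d[0]]);print(c,np.degrees(np.arctan2(d[1],d[0])),at(w,229,123,.111,True))
for sx in(-1,1):
  for sy in(-1,1): print(sx,sy,c+d*.027*sx+n*.053*sy)
"
```

```text
[[ 0.37902005 -0.22220944]
 [ 0.48988604 -0.22897942]
 [ 0.36605173 -0.37389061]
 [ 0.48307104 -0.3803065 ]]
[ 0.42950722 -0.30134649] -3.31154986323584 [ 0.43065716 -0.3005522   0.111     ]
-1 -1 [ 0.39949074 -0.35269833]
-1 1 [ 0.40561386 -0.24687533]
1 -1 [ 0.45340057 -0.35581765]
1 1 [ 0.45952369 -0.24999465]
```

Carrier is unmoved at (0.430,-0.301), and the tube is right over pocket (1,-1). Place it.

In the tool's units: 0.04 m is 0.64, 0.03 m is 0.48.

Request:
{"name": "jog_arm", "arguments": {
  "motion": [
    [0, 0, 0.64, 0],
    [0, 0, 0.64, 0],
    [0, 0, 0.64, 0],
    [0, 0, 0.48, 0],
    [0, 0, 0.192, 0],
    [0, 0, 0, 0],
    [0, 0, 0, 0]
  ]
}}

```text
time_s: 33.0
tcp_pos: [0.4531, -0.3579, 0.0855]
tool_rot: [[0.057, 0.998, 0.002], [0.998, -0.057, -0.001], [-0.001, 0.002, -1.0]]
wrist_force: [1.2, 0.1, -0.3]
grip_width: 0.188
grasp_force: 29.4
```

Request:
{"name": "jog_arm", "arguments": {
  "motion": [
    [0, 0, 0, 0],
    [0, 0, 0, 0],
    [0, 0, 0, 0],
    [0, 0, -0.32, 0],
    [0, 0, -0.8, 0],
    [0, 0, -0.8, 0],
    [0, 0, -0.48, -0.044],
    [0, 0, -0.32, -0.044]
  ],
  "aperture": 0.45
}}

```text
time_s: 34.0
tcp_pos: [0.4526, -0.3577, 0.2563]
tool_rot: [[-0.121, 0.993, 0.002], [0.993, 0.121, -0.001], [-0.002, 0.002, -1.0]]
wrist_force: [0.1, -0.3, -0.5]
grip_width: 0.447
grasp_force: 0.0
```

Request:
{"name": "jog_arm", "arguments": {
  "motion": [
    [0, 0, 0, 0]
  ],
  "aperture": 1,
  "squeeze": 60
}}

```text
time_s: 34.12
tcp_pos: [0.4528, -0.358, 0.2558]
tool_rot: [[-0.118, 0.993, 0.003], [0.993, 0.118, -0.002], [-0.002, 0.003, -1.0]]
wrist_force: [0.1, 0.7, -0.5]
grip_width: 0.648
grasp_force: 0.0
```

```bash
python3 -c "
from h import *
w=snap('wrist')
caps(w,.09,(180,20,310,200));go(.5935,-.0505,.19,6.8)"
```

```text
cap 279.0 67.5 17 16 [ 0.4607 -0.2512  0.09  ] tool [0.1046 0.0206 0.1644]
cap 256.5 167.5 16 24 [ 0.451  -0.3531  0.09  ] tool [ 0.0045 -0.001   0.1644]
cur [ 0.4524 -0.3575  0.2544] yaw 6.71 q7 0.93 turn -0.002 d [0.2881 0.1764 0.0644]
```

Both tubes stand in their pockets. Back to the rack for the third.

In the tool's units: 0.044 m is 0.704, 0.03 m is 0.48.

Request:
{"name": "jog_arm", "arguments": {
  "motion": [
    [0.704, 0.432, 0, 0],
    [0.704, 0.432, 0, 0],
    [0.704, 0.432, 0, 0],
    [0.704, 0.432, 0, 0],
    [0.704, 0.432, 0, 0],
    [0.704, 0.432, 0, 0],
    [0.384, 0.232, 0.48, 0],
    [0, 0, 0.48, 0]
  ],
  "quiet": true
}}

```text
ok
```

Request:
{"name": "jog_arm", "arguments": {
  "motion": [
    [0, 0, 0, 0],
    [0, 0, 0, 0]
  ]
}}

```text
time_s: 35.42
tcp_pos: [0.5935, -0.0513, 0.1946]
tool_rot: [[-0.117, 0.993, -0.0], [0.993, 0.117, -0.0], [-0.0, -0.0, -1.0]]
wrist_force: [0.4, -0.3, 1.1]
grip_width: 0.998
grasp_force: 0.0
```

```bash
python3 -c "
from h import *
w=snap('wrist');caps(w,.141,(200,100,310,384));go(.5935,-.0505,.117,6.8)"
```

```text
cap 292.0 217.0 5 23 [ 0.6156 -0.047   0.141 ] tool [0.0018 0.0221 0.0542]
cap 258.5 280.0 22 19 [ 0.5995 -0.1009  0.141 ] tool [-0.0499 -0.0002  0.0542]
cur [ 0.5938 -0.0513  0.1951] yaw 6.71 q7 0.36 turn -0.002 d [ 0.0009 -0.0003  0.0781]
```

In the tool's units: 0.03 m is 0.48, 0.0175 m is 0.28.

Request:
{"name": "jog_arm", "arguments": {
  "motion": [
    [0, 0, 0.48, 0],
    [0, 0, 0.48, 0],
    [0, 0, 0.28, 0],
    [0, 0, 0, 0]
  ],
  "quiet": true
}}

```text
ok
```

Request:
{"name": "jog_arm", "arguments": {
  "motion": [
    [0, 0, 0, 0],
    [0, 0, 0, 0],
    [0, 0, 0, 0],
    [0, 0, 0, 0],
    [0, 0, 0, 0],
    [0, 0, -0.08, 0],
    [0, 0, 0, 0]
  ],
  "aperture": 0,
  "squeeze": 60
}}

```text
time_s: 36.85
tcp_pos: [0.5933, -0.0503, 0.1217]
tool_rot: [[-0.119, 0.993, -0.001], [0.993, 0.119, 0.0], [0.0, -0.001, -1.0]]
wrist_force: [0.3, -0.3, -5.1]
grip_width: 0.489
grasp_force: 61.5
```

Request:
{"name": "jog_arm", "arguments": {
  "motion": [
    [0.16, 0, 0, 0],
    [0.16, 0, 0, 0],
    [0.16, 0, 0, 0],
    [0.064, 0, 0, 0],
    [0, 0, 0, 0],
    [0, 0, 0.048, 0],
    [0, 0, 0.048, 0],
    [0, 0, 0, 0]
  ]
}}

```text
time_s: 37.85
tcp_pos: [0.5895, -0.0173, 0.1179]
tool_rot: [[-0.118, 0.993, 0.001], [0.993, 0.118, 0.0], [0.0, 0.001, -1.0]]
wrist_force: [-6.6, 1.4, 13.5]
grip_width: 0.482
grasp_force: 63.8
```

Request:
{"name": "jog_arm", "arguments": {
  "motion": [
    [0, 0, 0, 0],
    [0, 0, 0, 0],
    [0, 0, 0, 0],
    [0, 0, -0.48, 0],
    [0, 0, -0.64, 0],
    [0, 0, 0, 0],
    [0, 0, 0, 0]
  ],
  "aperture": 1
}}

```text
time_s: 38.72
tcp_pos: [0.5892, -0.0166, 0.1853]
tool_rot: [[-0.119, 0.993, -0.0], [0.993, 0.119, 0.0], [0.0, -0.0, -1.0]]
wrist_force: [-0.1, 0.5, -0.9]
grip_width: 0.998
grasp_force: 0.0
```

```bash
python3 -c "
from h import *
w=snap('wrist');caps(w,.141,(200,220,310,384));go(.4325,-.0865,.087,6.8)"
```

```text
cap 258.0 289.5 23 18 [ 0.5952 -0.068   0.141 ] tool [-0.0518  0.0002  0.0438]
cur [ 0.5889 -0.0166  0.1848] yaw 6.83 q7 0.31 turn 0.0 d [-0.0509 -0.1634  0.098 ]
```

In the tool's units: -0.043 m is -0.688, -0.04 m is -0.64.

Request:
{"name": "jog_arm", "arguments": {
  "motion": [
    [-0.208, -0.64, 0, 0],
    [-0.208, -0.64, 0, 0],
    [-0.208, -0.64, 0, 0],
    [-0.192, -0.688, 0.48, 0],
    [0, 0, 0.48, 0],
    [0, 0, 0.288, 0],
    [0, 0, 0.192, 0],
    [0, 0, 0.192, 0]
  ],
  "aperture": 0
}}

```text
time_s: 39.78
tcp_pos: [0.4331, -0.0867, 0.083]
tool_rot: [[-0.119, 0.993, -0.001], [0.993, 0.119, 0.0], [0.0, -0.001, -1.0]]
wrist_force: [-2.4, 0.6, 3.8]
grip_width: 0.003
grasp_force: 1.7
```

Request:
{"name": "jog_arm", "arguments": {
  "motion": [
    [0, 0, 0.16, 0],
    [0, 0, 0.16, 0],
    [0, 0, 0.16, 0],
    [0, 0, 0.048, 0],
    [0, 0, 0, 0],
    [0, 0, 0, 0]
  ]
}}

```text
time_s: 40.52
tcp_pos: [0.4339, -0.0866, 0.0519]
tool_rot: [[-0.119, 0.993, 0.002], [0.993, 0.119, 0.001], [0.0, 0.002, -1.0]]
wrist_force: [-6.6, 1.4, 27.6]
grip_width: 0.003
grasp_force: 14.0
```

Request:
{"name": "jog_arm", "arguments": {
  "motion": [
    [0, 0, -0.32, 0],
    [0, 0, -0.48, 0],
    [0, 0, -0.8, 0],
    [0, 0, -0.96, 0],
    [0, 0.32, -0.32, 0],
    [0, 0, 0, 0],
    [0, 0, 0, 0]
  ]
}}

```text
time_s: 41.4
tcp_pos: [0.4528, -0.0841, 0.2296]
tool_rot: [[-0.119, 0.993, -0.002], [0.993, 0.119, 0.0], [0.0, -0.002, -1.0]]
wrist_force: [-0.2, -0.3, -0.6]
grip_width: -0.0
grasp_force: 0.0
```

Request:
{"name": "jog_arm", "arguments": {
  "motion": [
    [0, 0.64, 0, 0],
    [0, 0.64, 0, 0],
    [0, 0.64, 0, 0],
    [0, 0.384, 0, 0],
    [0, 0, 0, 0],
    [0, 0, 0, 0],
    [0, 0, 0, 0]
  ],
  "aperture": 1,
  "squeeze": 30
}}

```text
time_s: 42.28
tcp_pos: [0.5953, -0.0677, 0.2306]
tool_rot: [[-0.118, 0.993, -0.001], [0.993, 0.118, 0.0], [0.0, -0.001, -1.0]]
wrist_force: [-0.6, -0.7, 0.4]
grip_width: 1.004
grasp_force: 0.0
```

```bash
python3 -c "
from h import *
w=snap('wrist');caps(w,.178,(200,190,310,262));go(.5954,-.0677,.166,6.8)"
```

```text
cap 259.0 216.0 25 41 [ 0.5954 -0.0647  0.178 ] tool [0.0028 0.0002 0.0529]
cap 287.0 222.0 5 21 [ 0.6145 -0.067   0.178 ] tool [-0.0016  0.0189  0.0528]
cur [ 0.5956 -0.0676  0.2309] yaw 6.78 q7 0.39 turn -0.0 d [-0.0001 -0.0002  0.0649]
```

```bash
python3 -c "
from h import *
w=snap('wrist'); cv2.imwrite('pics/w8.png',cv2.resize(w['image'][130:300,170:350],None,fx=3,fy=3))"
```

```text
(no output)
```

View pics/w8.png

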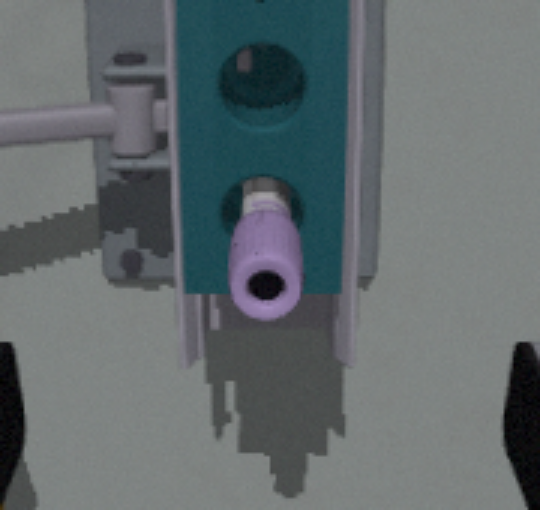

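```bash
python3 -c "
from h import *
w=snap('wrist')
for z in(.155,.16,.165,.17,.175,.18): print(z,at(w,258.7,224.3,z,True))"
```

```text
0.155 [ 0.59790417 -0.08191412  0.155     ]
0.16 [ 0.59759797 -0.07949448  0.16      ]
0.165 [ 0.59729176 -0.07707484  0.165     ]
0.17 [ 0.59698556 -0.07465521  0.17      ]
0.175 [ 0.59667936 -0.07223557  0.175     ]
0.18 [ 0.59637316 -0.06981593  0.18      ]
```

It is fully raised, leaning slightly to -y; body visible below the cap. Gripping it.

In the tool's units: 0.03 m is 0.48, -0.002 m is -0.032.

Request:
{"name": "jog_arm", "arguments": {
  "motion": [
    [-0.032, 0, 0.48, 0],
    [0, 0, 0.352, 0],
    [0, 0, 0.192, 0],
    [0, 0, 0, 0]
  ],
  "quiet": true
}}

```text
ok
```

Request:
{"name": "jog_arm", "arguments": {
  "motion": [
    [0, 0, 0, 0],
    [0, 0, 0, 0],
    [0, 0, 0, 0],
    [0, 0, 0, 0],
    [0, 0, 0, 0],
    [0, 0, 0, 0],
    [0, 0, 0, 0],
    [0, 0, 0, 0]
  ],
  "aperture": 0,
  "squeeze": 30
}}

```text
time_s: 43.92
tcp_pos: [0.5967, -0.0693, 0.1668]
tool_rot: [[-0.119, 0.993, -0.0], [0.993, 0.119, -0.0], [-0.0, -0.0, -1.0]]
wrist_force: [-1.8, -0.7, 3.0]
grip_width: 0.188
grasp_force: 29.4
```

Request:
{"name": "jog_arm", "arguments": {
  "motion": [
    [0, 0, -0.32, 0],
    [0, 0, -0.48, 0],
    [0, 0, -0.48, 0],
    [0, 0, 0, 0.044],
    [0, 0, 0, 0.044],
    [0, 0, 0, 0]
  ]
}}

```text
time_s: 44.68
tcp_pos: [0.5967, -0.0691, 0.2466]
tool_rot: [[0.056, 0.998, -0.0], [0.998, -0.056, -0.0], [-0.0, -0.0, -1.0]]
wrist_force: [-0.3, 0.1, -0.5]
grip_width: 0.185
grasp_force: 29.4
```

```bash
python3 -c "
from h import *
go(.405,-.247,.25,-3.3)"
```

```text
cur [ 0.5967 -0.0691  0.2466] yaw -3.22 q7 0.23 turn 0.001 d [-0.1887 -0.1812 -0.0033]
```

In the tool's units: -0.035 m is -0.56, -0.034 m is -0.544.

Request:
{"name": "jog_arm", "arguments": {
  "motion": [
    [-0.56, -0.544, 0, 0],
    [-0.56, -0.544, 0, 0],
    [-0.56, -0.544, 0, 0],
    [-0.56, -0.544, 0, 0],
    [-0.56, -0.544, 0, 0],
    [-0.2192, -0.1792, 0, 0],
    [0, 0, 0, 0],
    [0, 0, 0, 0]
  ]
}}

```text
time_s: 45.68
tcp_pos: [0.4064, -0.2462, 0.2466]
tool_rot: [[0.054, 0.999, 0.0], [0.999, -0.054, 0.0], [0.0, 0.0, -1.0]]
wrist_force: [0.0, -0.6, 0.6]
grip_width: 0.186
grasp_force: 29.5
```

```bash
python3 -c "
from h import *
w=snap('wrist','w9.png');c=carrier(w)
go(.405,-.247,.084,-3.3)"
```

```text
carrier [ 0.4296 -0.3026] yaw -2.96 width 0.1122
  pocket -1 -1 [ 0.3999 -0.3541]
  pocket -1 1 [ 0.4054 -0.2483]
  pocket 1 -1 [ 0.4538 -0.3569]
  pocket 1 1 [ 0.4593 -0.251 ]
cur [ 0.4064 -0.2461  0.2465] yaw -3.1 q7 0.64 turn 0.004 d [-0.0011 -0.0014  0.1625]
```

View pics/w9.png

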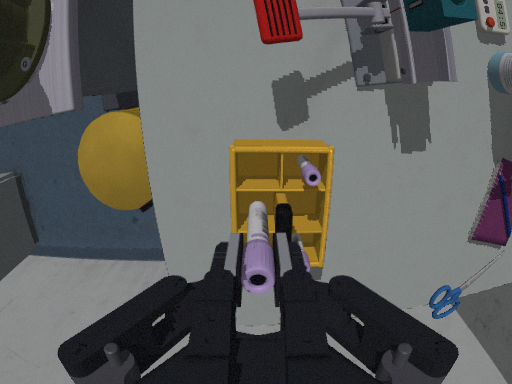

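The carrier hasn't moved (tube one at (312,172)), and the third tube is over the free front pocket. Place it.

In the tool's units: 0.04 m is 0.64, 0.03 m is 0.48.

Request:
{"name": "jog_arm", "arguments": {
  "motion": [
    [0, 0, 0.64, 0],
    [0, 0, 0.64, 0],
    [0, 0, 0.64, 0],
    [0, 0, 0.48, 0],
    [0, 0, 0.192, 0],
    [0, 0, 0, 0],
    [0, 0, 0, 0]
  ]
}}

```text
time_s: 46.6
tcp_pos: [0.4059, -0.2475, 0.0857]
tool_rot: [[0.057, 0.998, 0.002], [0.998, -0.057, -0.001], [-0.001, 0.002, -1.0]]
wrist_force: [0.1, -0.3, 0.0]
grip_width: 0.185
grasp_force: 29.5
```

Request:
{"name": "jog_arm", "arguments": {
  "motion": [
    [0, 0, 0, 0],
    [0, 0, 0, 0],
    [0, 0, 0, 0],
    [0, 0, -0.32, 0],
    [0, 0, -0.8, 0],
    [0, 0, -0.8, 0],
    [0, 0, -0.48, -0.044],
    [0, 0, -0.32, -0.044]
  ],
  "aperture": 0.38
}}

```text
time_s: 47.6
tcp_pos: [0.4052, -0.2475, 0.2566]
tool_rot: [[-0.122, 0.993, 0.002], [0.993, 0.122, -0.001], [-0.001, 0.002, -1.0]]
wrist_force: [0.5, -0.3, -0.4]
grip_width: 0.375
grasp_force: 0.0
```

Request:
{"name": "jog_arm", "arguments": {
  "motion": [
    [0, 0, 0, 0]
  ],
  "aperture": 1,
  "squeeze": 60
}}

```text
time_s: 47.72
tcp_pos: [0.4055, -0.2477, 0.2561]
tool_rot: [[-0.118, 0.993, 0.003], [0.993, 0.118, -0.001], [-0.001, 0.003, -1.0]]
wrist_force: [0.6, 0.5, -0.4]
grip_width: 0.577
grasp_force: 0.0
```

```bash
python3 -c "
from h import *
w=snap('wrist','w10.png')
s=snap('side','s4.png');go(.5894,-.0168,.19,6.8)"
```

```text
cur [ 0.4048 -0.2471  0.2542] yaw 6.71 q7 0.79 turn -0.001 d [0.2068 0.2106 0.0643]
```

View pics/w10.png

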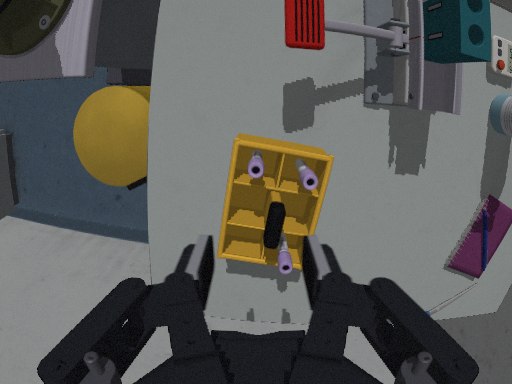

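All three tubes stand in the carrier (caps (256,170), (310,180), (285,265)). Now the empty rack comes off the lifter.

In the tool's units: 0.04 m is 0.64, 0.03 m is 0.48.

Request:
{"name": "jog_arm", "arguments": {
  "motion": [
    [0.64, 0.64, 0, 0],
    [0.64, 0.64, 0, 0],
    [0.64, 0.64, 0, 0],
    [0.64, 0.64, 0, 0],
    [0.64, 0.64, 0, 0],
    [0.1088, 0.1696, 0.48, 0],
    [0, 0, 0.48, 0],
    [0, 0, 0, 0]
  ],
  "quiet": true
}}

```text
ok
```

Request:
{"name": "jog_arm", "arguments": {
  "motion": [
    [0, 0, 0, 0],
    [0, 0, 0.48, 0],
    [0, 0, 0.48, 0],
    [0, 0, 0.264, 0],
    [0, 0, 0, 0],
    [0, 0, 0, 0]
  ]
}}

```text
time_s: 49.58
tcp_pos: [0.5904, -0.0172, 0.1196]
tool_rot: [[-0.118, 0.993, 0.002], [0.993, 0.118, -0.0], [-0.0, 0.002, -1.0]]
wrist_force: [-0.9, 0.2, 0.4]
grip_width: 1.003
grasp_force: 0.0
```

Request:
{"name": "jog_arm", "arguments": {
  "motion": [
    [0, 0, 0, 0],
    [0, 0, 0, 0],
    [0, 0, 0, 0],
    [0, 0, 0, 0],
    [0, 0, 0, 0],
    [0, 0, -0.32, 0],
    [0, 0, -0.48, 0],
    [0, 0, -0.48, 0]
  ],
  "aperture": 0,
  "squeeze": 60
}}

```text
time_s: 50.58
tcp_pos: [0.5887, -0.0168, 0.1979]
tool_rot: [[-0.119, 0.993, -0.003], [0.993, 0.119, -0.0], [0.0, -0.003, -1.0]]
wrist_force: [-0.0, -0.5, -6.5]
grip_width: 0.489
grasp_force: 63.2
```

```bash
python3 -c "
from h import *
go(.60,-.34,.19,6.8)"
```

```text
cur [ 0.5887 -0.0168  0.1979] yaw 6.82 q7 0.31 turn 0.0 d [-0.3223 -0.027   0.0079]
```

In the tool's units: -0.045 m is -0.72, -0.007 m is -0.112.

Request:
{"name": "jog_arm", "arguments": {
  "motion": [
    [-0.72, -0.064, 0, 0],
    [-0.72, -0.064, 0, 0],
    [-0.72, -0.064, 0, 0],
    [-0.72, -0.064, 0, 0],
    [-0.72, -0.064, 0, 0],
    [-0.72, -0.064, 0, 0],
    [-0.72, -0.048, 0, 0],
    [-0.112, 0, 0, 0]
  ],
  "quiet": true
}}

```text
ok
```

Request:
{"name": "jog_arm", "arguments": {
  "motion": [
    [0, 0, 0.48, 0],
    [0, 0, 0.48, 0],
    [0, 0, 0.48, 0],
    [0, 0, 0.32, 0],
    [0, 0, 0.16, 0],
    [0, 0, 0.064, 0],
    [0, 0, 0, 0],
    [0, 0, 0, 0]
  ]
}}

```text
time_s: 52.58
tcp_pos: [0.6015, -0.3402, 0.0752]
tool_rot: [[-0.119, 0.993, 0.001], [0.993, 0.119, -0.001], [-0.001, 0.001, -1.0]]
wrist_force: [-0.7, -0.1, -5.3]
grip_width: 0.481
grasp_force: 63.3
```

```bash
python3 -c "
from h import *
go(.60,-.34,.07,6.8)"
```

```text
cur [ 0.6015 -0.3402  0.0752] yaw 6.82 q7 0.83 turn 0.0 d [ 0.0004 -0.0014  0.0052]
```

In the tool's units: 0.004 m is 0.064, 0.002 m is 0.032.

Request:
{"name": "jog_arm", "arguments": {
  "motion": [
    [0, 0, 0.064, 0],
    [0, 0, 0.032, 0],
    [0, 0, 0, 0],
    [0, 0, 0, 0]
  ]
}}

```text
time_s: 53.08
tcp_pos: [0.6011, -0.3399, 0.0689]
tool_rot: [[-0.119, 0.993, 0.0], [0.993, 0.119, -0.0], [-0.0, 0.0, -1.0]]
wrist_force: [-2.6, 1.6, 3.9]
grip_width: 0.482
grasp_force: 64.0
```

Request:
{"name": "jog_arm", "arguments": {
  "motion": [
    [0, 0, 0, 0],
    [0, 0, 0, 0],
    [0, 0, 0, 0],
    [0, 0, -0.48, 0],
    [0, 0, -0.8, 0],
    [0, 0, -0.8, 0],
    [0, 0, -0.32, 0.044],
    [0, 0, 0, 0.044]
  ],
  "aperture": 1
}}

```text
time_s: 54.08
tcp_pos: [0.6019, -0.3407, 0.2211]
tool_rot: [[0.06, 0.998, 0.004], [0.998, -0.06, -0.002], [-0.002, 0.004, -1.0]]
wrist_force: [-0.1, 0.4, -1.9]
grip_width: 0.996
grasp_force: 0.0
```

Request:
{"name": "jog_arm", "arguments": {
  "motion": [
    [0, 0, 0, 0],
    [0, 0, 0, 0]
  ],
  "aperture": 0.6
}}

```text
time_s: 54.32
tcp_pos: [0.6009, -0.3397, 0.2178]
tool_rot: [[0.055, 0.998, -0.001], [0.998, -0.055, 0.0], [0.0, -0.001, -1.0]]
wrist_force: [-0.1, -0.1, 0.0]
grip_width: 0.611
grasp_force: 0.0
```

```bash
python3 -c "
from h import *
find(snap('side'));go(.4300,-.3010,.2,-3.3)"
```

```text
rack [ 217  286   26   74 1293] [230. 326.] (array([ 0.6068, -0.3529]), array([0.0485, 0.1687]), np.float64(6.5471296310424805))
carrier [ 136  263   67   72 2427] [168. 302.] (array([ 0.4383, -0.3084]), array([0.1298, 0.1665]), np.float64(-3.372390747070319))
carrier [  41  294   69   86 3442] [ 72. 332.] (array([ 0.226, -0.433]), array([0.1234, 0.1969]), np.float64(0.011579704470932484))
mat [ 339    0   68   79 2434] [378.  45.] (array([0.9962, 1.2549]), array([0.1964, 0.9111]), np.float64(-11.455467224121099))
mat [288 125  32  10 146] [304. 129.] (array([0.6952, 0.4551]), array([0.0285, 0.1281]), np.float64(-60.20576477050782))
mat [ 228  129   52   51 1480] [254. 151.] (array([0.5093, 0.2932]), array([0.1862, 0.2273]), np.float64(-4.687362670898437))
mat [296 133  25   8  90] [306. 136.] (array([0.715, 0.419]), array([0.0248, 0.0918]), np.float64(-60.52067756652832))
mat [313 318  25  56 158] [326. 347.] (array([ 0.8321, -0.3379]), array([0.0077, 0.1379]), np.float64(28.760871887207035))
cur [ 0.6009 -0.3398  0.2178] yaw -3.18 q7 0.64 turn 0.002 d [ 0.0289 -0.1728  0.0179]
```

In the tool's units: -0.04 m is -0.64, -0.0125 m is -0.2.

Request:
{"name": "jog_arm", "arguments": {
  "motion": [
    [0.112, -0.64, 0, 0],
    [0.112, -0.64, 0, 0],
    [0.112, -0.64, 0, 0],
    [0.112, -0.64, 0, 0],
    [0.016, -0.2, 0, 0],
    [0, 0, 0, 0],
    [0, 0, 0, 0]
  ],
  "aperture": 0.55
}}

```text
time_s: 55.25
tcp_pos: [0.4319, -0.3012, 0.2182]
tool_rot: [[0.056, 0.998, 0.001], [0.998, -0.056, -0.0], [-0.0, 0.001, -1.0]]
wrist_force: [0.7, 0.6, -0.5]
grip_width: 0.547
grasp_force: 0.0
```

```bash
python3 -c "
from h import *
w=snap('wrist','w11.png')
go(.4302,-.3008,.096,-3.3)"
```

```text
cur [ 0.4318 -0.3012  0.2181] yaw -3.19 q7 0.73 turn 0.002 d [ 0.0004 -0.0017  0.1221]
```

View pics/w11.png

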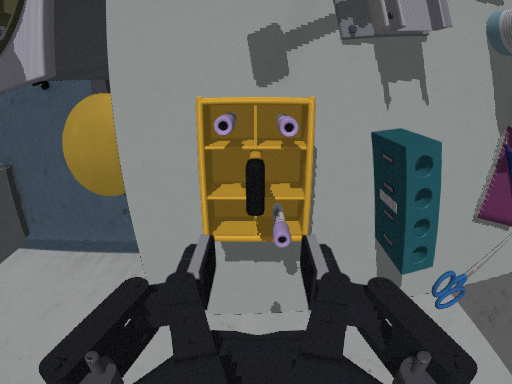

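Grip at (256,185) is centred between the fingers, tubes stand clear, and the rack is upright to the right. Grip and lift.

In the tool's units: 0.04 m is 0.64, 0.03 m is 0.48.

Request:
{"name": "jog_arm", "arguments": {
  "motion": [
    [0, -0.016, 0.64, 0],
    [0, 0, 0.64, 0],
    [0, 0, 0.48, 0],
    [0, 0, 0.192, 0],
    [0, 0, 0, 0],
    [0, 0, 0, 0]
  ]
}}

```text
time_s: 56.05
tcp_pos: [0.4302, -0.3016, 0.0973]
tool_rot: [[0.057, 0.998, 0.001], [0.998, -0.057, -0.001], [-0.001, 0.002, -1.0]]
wrist_force: [-0.3, 0.5, -0.2]
grip_width: 0.549
grasp_force: 0.0
```

Request:
{"name": "jog_arm", "arguments": {
  "motion": [
    [0, 0, 0, 0],
    [0, 0, 0, 0],
    [0, 0, 0, 0],
    [0, 0, 0, 0],
    [0, 0, 0, 0]
  ],
  "aperture": 0,
  "squeeze": 80
}}

```text
time_s: 56.68
tcp_pos: [0.4298, -0.3013, 0.0973]
tool_rot: [[0.057, 0.998, 0.001], [0.998, -0.057, -0.001], [-0.001, 0.001, -1.0]]
wrist_force: [-1.0, 0.2, 6.3]
grip_width: 0.175
grasp_force: 79.1
```

Request:
{"name": "jog_arm", "arguments": {
  "motion": [
    [0, 0, -0.16, 0],
    [0, 0, -0.32, 0],
    [0, 0, -0.48, 0],
    [0, 0, -0.48, 0],
    [0, 0, -0.48, 0],
    [0, 0, -0.16, 0],
    [0, 0, 0, 0],
    [0, 0, 0, 0]
  ]
}}

```text
time_s: 57.68
tcp_pos: [0.429, -0.3005, 0.2251]
tool_rot: [[0.057, 0.998, -0.002], [0.998, -0.057, 0.001], [0.001, -0.002, -1.0]]
wrist_force: [0.1, -0.3, -3.5]
grip_width: 0.176
grasp_force: 78.3
```

```bash
python3 -c "
from h import *
go(.5085,.294,.22,-4.8)"
```

```text
cur [ 0.429  -0.3005  0.2251] yaw -3.26 q7 0.73 turn 0.027 d [0.599  0.0295 0.0056]
```

In the tool's units: 0.035 m is 0.56, 0.03 m is 0.48, 0.027 rad is 0.0135.

Request:
{"name": "jog_arm", "arguments": {
  "motion": [
    [0, 0, 0, 0.0135],
    [0.16, 0, 0, 0],
    [0.32, 0.016, 0, 0],
    [0.48, 0.032, 0, 0],
    [0.56, 0.032, 0, 0],
    [0.56, 0.032, 0, 0],
    [0.56, 0.032, 0, 0],
    [0.56, 0.032, 0, 0]
  ],
  "quiet": true
}}

```text
ok
```

Request:
{"name": "jog_arm", "arguments": {
  "motion": [
    [0.56, 0.032, 0, 0],
    [0.56, 0.032, 0, 0],
    [0.56, 0.032, 0, 0],
    [0.56, 0.032, 0, 0],
    [0.56, 0.032, 0, 0],
    [0.56, 0.032, 0, 0],
    [0.56, 0.032, 0, 0],
    [0.56, 0.032, 0, 0]
  ],
  "quiet": true
}}

```text
ok
```

Request:
{"name": "jog_arm", "arguments": {
  "motion": [
    [0.56, 0.032, 0, 0],
    [0.48, 0.016, 0, 0],
    [0.4, 0, 0, 0],
    [0.24, 0, 0, 0],
    [0.128, 0, 0, 0],
    [0, 0, 0, 0],
    [0, 0, 0, 0],
    [0, 0, 0, 0]
  ]
}}

```text
time_s: 60.68
tcp_pos: [0.5093, 0.2864, 0.2264]
tool_rot: [[0.085, 0.996, 0.0], [0.996, -0.085, -0.0], [-0.0, 0.0, -1.0]]
wrist_force: [0.2, 0.2, -3.4]
grip_width: 0.175
grasp_force: 78.3
```

```bash
python3 -c "
from h import *
go(.5085,.294,.0998,-4.8)"
```

```text
cur [0.5093 0.2864 0.2264] yaw -4.89 q7 -0.47 turn -0.002 d [ 0.0076 -0.0015  0.1266]
```

In the tool's units: 0.03 m is 0.48, 0.02 m is 0.32.

Request:
{"name": "jog_arm", "arguments": {
  "motion": [
    [0.064, 0, 0.16, 0],
    [0.048, -0.016, 0.32, 0],
    [0, 0, 0.48, 0],
    [0, 0, 0.48, 0],
    [0, 0, 0.32, 0],
    [0, 0, 0.16, 0],
    [0, 0, 0.032, 0],
    [0, 0, 0, 0]
  ]
}}

```text
time_s: 61.68
tcp_pos: [0.5091, 0.2946, 0.1048]
tool_rot: [[0.084, 0.996, 0.001], [0.996, -0.084, 0.0], [0.001, 0.001, -1.0]]
wrist_force: [0.2, 0.2, -3.1]
grip_width: 0.172
grasp_force: 78.3
```

Request:
{"name": "jog_arm", "arguments": {
  "motion": [
    [0, 0, 0.032, 0],
    [0, 0, 0.032, 0],
    [0, 0, 0, 0],
    [0, 0, 0, 0]
  ]
}}

```text
time_s: 62.18
tcp_pos: [0.5088, 0.2944, 0.1004]
tool_rot: [[0.084, 0.996, 0.0], [0.996, -0.084, 0.0], [0.0, 0.0, -1.0]]
wrist_force: [-0.4, 0.3, -3.3]
grip_width: 0.171
grasp_force: 78.3
```

```bash
python3 -c "
from h import *
go(.5085,.294,.0998,-4.8)"
```

```text
cur [0.5088 0.2944 0.1004] yaw -4.82 q7 -0.43 turn -0.0 d [-0.0004 -0.0002  0.0006]
```

In the tool's units: 0.0015 m is 0.024.

Request:
{"name": "jog_arm", "arguments": {
  "motion": [
    [0, 0, 0.024, 0],
    [0, 0, 0, 0],
    [0, 0, 0, 0]
  ]
}}

```text
time_s: 62.55
tcp_pos: [0.5088, 0.2945, 0.0998]
tool_rot: [[0.084, 0.996, 0.0], [0.996, -0.084, 0.001], [0.001, 0.0, -1.0]]
wrist_force: [-2.7, -1.2, 5.8]
grip_width: 0.173
grasp_force: 79.7
```

Request:
{"name": "jog_arm", "arguments": {
  "motion": [
    [0, 0, 0, 0],
    [0, 0, 0, 0],
    [0, 0, 0, 0],
    [0, 0, -0.16, 0],
    [0, 0, -0.48, 0],
    [0, 0, -0.8, 0],
    [0, 0, -0.64, 0],
    [0, 0, 0, 0]
  ],
  "aperture": 0.5
}}

```text
time_s: 63.55
tcp_pos: [0.5105, 0.295, 0.2329]
tool_rot: [[0.084, 0.996, 0.006], [0.996, -0.084, 0.004], [0.004, 0.006, -1.0]]
wrist_force: [0.2, -0.3, 0.1]
grip_width: 0.504
grasp_force: 0.0
```

Request:
{"name": "jog_arm", "arguments": {
  "motion": [
    [0, -0.48, -0.32, 0],
    [0, -0.48, 0, 0],
    [0, 0, 0, 0],
    [0, 0, 0, 0],
    [0, 0, 0, 0],
    [0, 0, 0, 0]
  ]
}}

```text
time_s: 64.3
tcp_pos: [0.4495, 0.2991, 0.2484]
tool_rot: [[0.085, 0.996, -0.0], [0.996, -0.085, -0.001], [-0.001, -0.0, -1.0]]
wrist_force: [-0.1, -0.9, 0.7]
grip_width: 0.499
grasp_force: 0.0
```

```bash
python3 -c "
from h import *
w=snap('wrist','w12.png');find(snap('side'))
"
```

```text
rack [ 217  286   26   74 1415] [230. 323.] (array([ 0.6066, -0.3525]), array([0.0492, 0.1694]), np.float64(6.38634729385376))
carrier [ 226  124   43   45 1177] [246. 148.] (array([0.5138, 0.2706]), array([0.1281, 0.2045]), np.float64(-4.495567321777347))
carrier [  41  294   69   86 3439] [ 72. 332.] (array([ 0.226, -0.433]), array([0.1234, 0.1969]), np.float64(0.011579704470932484))
mat [ 339    0   68   79 2446] [378.  45.] (array([0.9964, 1.2559]), array([0.1964, 0.913 ]), np.float64(-11.455467224121099))
mat [288 125  32  10 109] [303. 129.] (array([0.6943, 0.4565]), array([0.0241, 0.1279]), np.float64(-58.7781982421875))
mat [214 129  66  51 813] [250. 161.] (array([0.509 , 0.2936]), array([0.1869, 0.2266]), np.float64(-4.6851196289062464))
mat [313 318  25  56 162] [326. 347.] (array([ 0.8321, -0.3379]), array([0.0077, 0.1379]), np.float64(28.760871887207035))
pad [186 212  16  18 200] [194. 221.] (array([ 0.4362, -0.0897]), array([0.0396, 0.0587]), np.float64(7.3992934226989755))
```

View pics/w12.png

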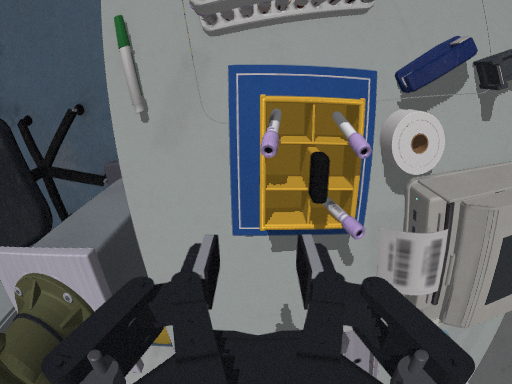

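The carrier stands on the mat with all three tubes in it (caps (270,143), (358,150), (352,228)). A quick check of its centre, then hand in.

```bash
python3 -c "
from h import *
w=snap('wrist')
P=np.array([at(w,u,v,.0625,True)[:2] for u,v in((263,96),(365,100),(262,229),(359,231))])
c=P.mean(0);print('rim',c,'grip',at(w,319,178,.1135,True))
M=np.array([at(w,u,v,.0025,True)[:2] for u,v in((229,65),(377,70),(233,235),(366,236))]);print('mat',M.mean(0),M)
d=c-[.509,.2936]
if abs(d).max()<.018: print(arm.finish_job())
"
```

```text
rim [0.51129618 0.29370536] grip [0.50604336 0.29806963 0.1135    ]
mat [0.50966363 0.29304523] [[0.42366128 0.41638   ]
 [0.61162875 0.40185366]
 [0.40437916 0.18778208]
 [0.59898531 0.16616519]]
the job is handed in; nothing more can be done
None
```

The job is handed in: all three tubes stand cap up in the carrier, which sits centred and aligned on the blue mat (within about 5 mm by my last measurement). The empty rack is upright on the bench; the hand-in call gave no verdict.

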